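Poke a stuck wooden horse out of the carving jig

ROBOT

A 6-joint arm with a two-finger parallel gripper is mounted at the origin on the work surface. World frame = base frame: x ahead of the robot, y to its left, z up, the work surface at z = 0. Lengths are in m, angles in rad, forces in N, time in s.
With the tool pointing down it reaches from about 0.35 to 0.875 m from the base axis. Payload 4.2 kg.
Tool frame: the origin (TCP) lies at the very end of the fingers, on their centre line; the grasp point (between the pads) lies 19 mm behind it; z points along the fingers, y is the direction in which the jaws open and shut (so a half turn about z gives the same grasp; the last joint's range is limited). The gripper opens to 85 mm and grips with 20 to 120 N. Pads are 22 mm wide; open, the fingers measure 114 mm over their backs; the gripper's body (76 mm by 85 mm) begins 54 mm behind the grasp point. The pads swing forward as they close: fully open they stand 13 mm farther back than shut.
Start: joints at [-0.934, 0.385, 0.008, 0, -1.194, -0.259], TCP at [0.231, -0.581, 0.231] pointing down, gripper open.
Joint ranges: [-3.14, 3.14], [-1.21, 2.06], [-1.07, 1.41], [-3.16, 2.05], [-2.99, -0.16], [-3.1, 3.1]. Speed limits (rad/s): [2.79, 2.79, 3.14, 3.14, 3.14, 3.14].

INTERFACE

Orientations are given as a unit quaternion [w, x, y, z].
In Python, from cell import env, read_camera, job gives the robot as it stands. The module is installed in compiled form; this text tells all that it offers.
- The arm moves only by the tool jog_arm, never from a script. Its argument "steps" is one flat list of numbers, 7 for each row, row after row: the turn, a rotation vector about the tool's x, y, z in degrees, then the shift along the tool's x, y, z in m, then the opening in per cent of the stroke, from 0 (shut) to 100 (fully open). A call has 1 to 20 rows; each row shifts and turns the commanded pose from where the row before left it, along the tool's axes as they then stand; what a row does not reach is not made up. A row lasts 1/10 s, in which the tool goes at most 50 mm and 8.59 degrees, less where a joint would pass 70% of its speed; a pose out of reach is approached as far as the arm can. A call is refused whole if a number of a shift passes 0.05 or a number of a turn 8.59, either way. A call with a gripper value outside its range is refused whole. The fingers move at their own pace and stop on an object; "grip_force" is the grip in N (left out, the last holds). Time passes only in rows, so rows that do not move let the fingers close. It gives the time, the measured TCP pose, the force and the opening at its end, in the units of the state.
- env.state(): the state, without advancing time (a new reading comes with each control period).
- read_camera(name): name is "side" or "top" or "wrist"; returns a dict with "pixels" (400x640x3 uint8, red, green, blue), "fx", "fy", "cx", "cy" (pixels), "k1" (the pictures are not rectified: a ray, as slopes to the right and down, at radius r is drawn at 1 + k1 r^2 times it, then the intrinsics apply), "extrinsics" (4x4, takes a point from camera to world coordinates); the wrist camera has in their place "T_tool_cam" (4x4, takes a point from camera to tool coordinates, whose origin is the TCP and whose axes are the flange's). Camera axes: x right, y down, z forward; pixel columns grow to the right and rows downward; lengths in m; the calibration is good to about 2 mm. A picture is of the moment at which its call begins: read the wrist's pose just before it. There is no depth.
- job.close_job(): hands the job in, once; it reports no verdict.
The state is a dict: "time": time; "joints": joint angles; "joint_vel": joint speeds; "joint_efforts": joint torques, N m; "tool_pos": TCP position; "tcp_rot": TCP orientation; "contact_force": force on the tool from outside, world axes, zero at the start; "torque": the same for the moment, N m; "finger_gap": opening from 0.0 (shut) to 1.0 (fully open).
Only numpy, scipy, OpenCV 4.12 (cv2) and the standard library are available. Lean on these libraries where they do the work, as an engineer would, in place of code of your own. Each camera call takes 0.05 s, during which the arm holds its last target.

TASK

The plain wooden horse sits tight and flush in the recess of the sloping blue carving jig: take the push-out tool with the red handle from the green mat, reach under the jig from its open side and poke the horse up through the access hole until it stands well proud of the plate, then stand the tool back upright on its mat. After that lift the horse out and lay it flat in the wooden tray beside the red one. Do not drop the horse or the tool, and leave the red horse and the other things on the bench where they are.

Things in the scene. Friction and masses are not known exactly. Their poses are not given: they have to be found in the camera images.
- jig_plate: Blue sloping plate of the fixed carving jig. Origin: on the access hole's axis in the plane of the top face, 130 mm above the bench. z = normal of the top face, leaning 30 degrees from vertical, back towards the robot; x = up the slope (away from the robot); y = across, to the open side (robot's left). 33 mm thick, spans x -45 to 45, y -60 to 42 mm.
- open_edge (a point): Top of the plate's open edge (y = 42 mm). The plate is carried only by two posts under its other edge (y -44 to -60 mm) on a base board 12 mm thick; all the space between the rest of the plate and the board is empty and open from this side.
- recess_floor (a point): On the hole axis, 25 mm below the top face: floor of the horse-shaped recess; the floor is 8 mm thick. A brass spring pad in its upper wall presses on the horse's back with about 3 N, so the horse stays at the height it is poked to (up to 20 mm); moving it along the plate's z takes some 3 to 8 N.
- hole_below (a point): Centre of the lower mouth of the round 18 mm access hole, in the plate's underside, 33 mm below the top face. The hole runs along the plate's z.
- horse: Plain wooden horse, 24 mm thick (z), 58 mm feet to head (x), 48 mm chest to rump (y; faces -y), 45 g. Origin: middle of the trunk. Trunk x -11 to 11, y -24 to 24 mm, flat chest and rump; legs to x -29; head at y -24 to -7, to x 29 mm. At the start: axes as jig_plate's, on the hole axis, origin 13 mm and upper face 1 mm below the plate's top face.
- poker: Push-out tool, 260 g, standing free. Origin: under the handle's axis, on the foot's underside; z up the handle. Red handle 16 by 16 mm (sides along x, y), z 8 to 150 mm. Steel foot 8 mm thick, x -20 to 20, y -85 to 22 mm. Upright 10 mm round pin at y -70 mm, tip at z 36 mm.
- poker_grip (a point): On the handle's axis, 125 mm above the foot's underside: a good place to hold. With the tool's axes parallel to jig_plate's and the pin on the hole axis, the handle passes 20 mm outside the open edge; raised along the plate's z until the foot meets the plate, the pin lifts the horse 20 mm.
- poker_tip (a point): Top end of the tool's pin.
- poker_foot (a point): Centre of the underside of the tool's foot.
- mat: Green mat of the push-out tool, fixed, 150 by 150 mm, 3 mm thick; origin at the centre of its underside on the bench. It lies left or right of the jig, the tray on the other side.
- tray: Open plywood tray, fixed, 200 mm (its x) by 150 mm (its y), walls 20 mm high and 6 mm thick, inner floor 6 mm above the bench. Origin at the centre of its underside. The red horse lies in its half at +x; the half at -x is empty.
- red_horse: Finished red horse lying flat in the tray, same shape, size and frame as the plain one. To be left alone.
- raw_horse_a: Bystander: plain standing horse 87 mm high, beyond the jig; origin under it.
- raw_horse_b: Bystander: plain standing horse 58 mm high, near the robot; origin under it.
- red_paint: Bystander: paint jar with red cap, 56 mm across, 65 mm high, beyond the jig; origin under it.
- yellow_paint: Bystander: paint jar with yellow cap, 56 mm across, 65 mm high; origin under it.
- sanding_block: Bystander: cork block 70 by 45 by 28 mm near the robot; origin under it.
- brush: Bystander: flat paint brush, 170 mm long, lying beyond the jig to the right; origin under it.
- screwdriver: Bystander: screwdriver with red handle, 160 mm long, lying near the robot to the left; origin under it.

How it is judged:
By the outcome, as a careful person would: the job done as asked, in the order asked, and still so for the second after the job is handed in, with the robot touching nothing.
It also fails if it takes over 72 s, if anything falls off the work surface, if the arm or the gripper's body presses on something with over 40 N, if the wrist force passes 120 N, or if a joint passes its speed limit or range.

## Working session

There is one attempt and no reset: what is moved stays moved. The work goes in short steps, Python scripts to look and compute and a tool call to move; the robot and the scene stay as the last step left them, time stands still between calls to the robot, and variables do not carry over. Pictures are saved under pics/ and viewed, and the job is handed in when it is done.

Besides the shell and the picture viewer there is one more tool, called after ">>>" as name(argument=value, ...) on one line, values as JSON. jog_arm: Moves the arm, as the interface text tells. Its arguments: {"type":"object","properties":{"steps":{"type":"array"},"grip_force":{"type":"number"}},"required":["steps"]}

```bash
mkdir -p pics; ls; python3 - <<'E'
from cell import env, read_camera, job
import cv2,numpy as np,pickle
print(env.state())
d={}
for n in ["side","top","wrist"]:
    s=env.state(); c=read_camera(n); d[n]=(s,c)
    cv2.imwrite(f"pics/{n}0.png",c["pixels"][:,:,::-1])
    print(n,{k:(np.round(v,4).tolist() if k!="pixels" else 0) for k,v in c.items()})
pickle.dump(d,open("d0.pkl","wb"))
E
```

```text
pics
{'time': 0.0, 'joints': array([-9.34423367e-01,  3.85540016e-01,  6.62833821e-03, -4.59128440e-04,
       -1.19400461e+00, -2.58611968e-01]), 'joint_vel': array([-0.00087184, -0.00056918,  0.00030615,  0.00071821, -0.00073942,
        0.0008365 ]), 'joint_efforts': array([ 2.12891227e-04, -3.92284119e+01,  1.88400006e+01,  4.18620363e+00,
       -4.73305423e-03,  9.27970234e-06]), 'tool_pos': array([ 0.23032564, -0.58038713,  0.23023847]), 'tcp_rot': array([-2.66299750e-04, -1.87676123e-01,  9.82230372e-01,  1.04793755e-03]), 'contact_force': array([-0.69521503, -0.463318  ,  0.25542964]), 'torque': array([-0.00189727, -0.00860013,  0.02467622]), 'finger_gap': 1.000188441333219}
side {'pixels': 0, 'fx': 397.8773, 'fy': 397.8773, 'cx': 322.1065, 'cy': 204.0332, 'k1': 0.0217, 'extrinsics': [[-0.9217, -0.2428, 0.3026, 0.1967], [-0.3877, 0.5472, -0.7418, 0.8046], [0.0145, -0.801, -0.5985, 0.736], [0.0, 0.0, 0.0, 1.0]]}
top {'pixels': 0, 'fx': 406.5512, 'fy': 406.5512, 'cx': 321.4663, 'cy': 194.8632, 'k1': -0.0711, 'extrinsics': [[0.0283, -0.9969, 0.0729, 0.4397], [-0.9996, -0.0277, 0.009, 0.0131], [-0.007, -0.0731, -0.9973, 0.9477], [0.0, 0.0, 0.0, 1.0]]}
wrist {'pixels': 0, 'fx': 302.4373, 'fy': 302.4373, 'cx': 320.0645, 'cy': 200.2404, 'k1': -0.0166, 'T_tool_cam': [[0.0014, -0.9543, -0.2988, 0.0767], [1.0, 0.0018, -0.001, 0.0007], [0.0015, -0.2988, 0.9543, -0.1415], [0.0, 0.0, 0.0, 1.0]]}
```

View pics/side0.png

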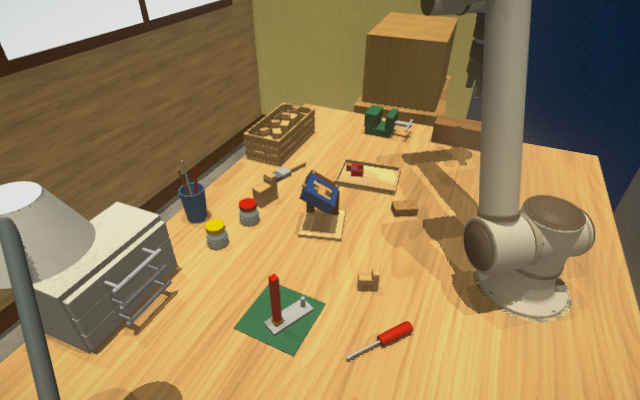

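View pics/top0.png

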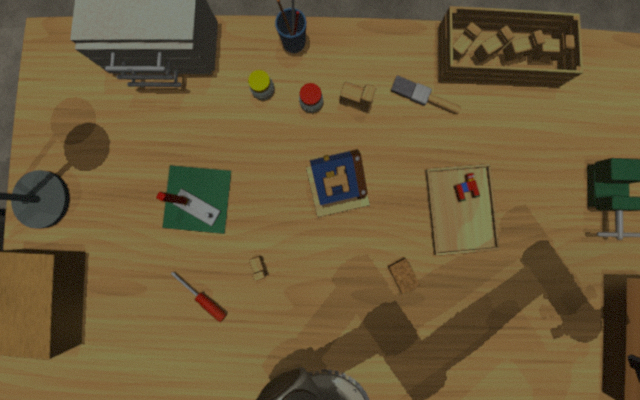

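View pics/wrist0.png

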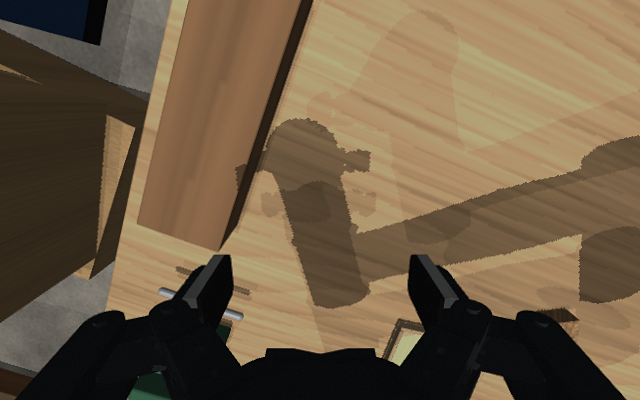

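The top view shows the jig at about (337,180), the poker on the mat at (197,200) and the tray at (462,210), with the red horse in its upper half. I'll zoom in next.

```bash
cat > h.py <<'E'
import numpy as np,cv2
from scipy.spatial.transform import Rotation as R
def T_of(s):
    T=np.eye(4);q=s["tcp_rot"];T[:3,:3]=R.from_quat([q[1],q[2],q[3],q[0]]).as_matrix();T[:3,3]=s["tool_pos"];return T
def ext(c,s=None): return np.array(c["extrinsics"]) if "extrinsics" in c else T_of(s)@np.array(c["T_tool_cam"])
def ray(c,uv,s=None):
    E=ext(c,s); d=np.array([(uv[0]-c["cx"])/c["fx"],(uv[1]-c["cy"])/c["fy"]])
    u=d.copy()
    for _ in range(20): u=d/(1+c["k1"]*(u@u))
    return E[:3,3],E[:3,:3]@np.array([u[0],u[1],1])
def onz(c,uv,z,s=None):
    o,d=ray(c,uv,s); return o+d*(z-o[2])/d[2]
def onplane(c,uv,p,n,s=None):
    o,d=ray(c,uv,s); return o+d*(((p-o)@n)/(d@n))
def tri(*rays):
    A=np.zeros((3,3));b=np.zeros(3)
    for o,d in rays:
        d=d/np.linalg.norm(d);P=np.eye(3)-np.outer(d,d);A+=P;b+=P@o
    x=np.linalg.solve(A,b)
    return x,[np.linalg.norm(np.cross(x-o,d/np.linalg.norm(d))) for o,d in rays]
def proj(c,p,s=None):
    E=ext(c,s);q=E[:3,:3].T@(np.asarray(p)-E[:3,3]);u=q[:2]/q[2];u=u*(1+c["k1"]*(u@u))
    return np.array([c["fx"]*u[0]+c["cx"],c["fy"]*u[1]+c["cy"]])
def crop(c,x0,y0,x1,y1,k,fn):
    im=cv2.resize(c["pixels"][y0:y1,x0:x1,::-1],None,fx=k,fy=k,interpolation=cv2.INTER_CUBIC)
    for x in range((x0+9)//10*10,x1,10):
        cv2.line(im,((x-x0)*k,0),((x-x0)*k,6 if x%50 else 14),(0,255,255),1)
        if x%20==0: cv2.putText(im,str(x),((x-x0)*k+2,16),0,.4,(0,255,255),1)
    for y in range((y0+9)//10*10,y1,10):
        cv2.line(im,(0,(y-y0)*k),(6,(y-y0)*k),(0,255,255),1)
        if y%20==0: cv2.putText(im,str(y),(8,(y-y0)*k+4),0,.4,(0,255,255),1)
    cv2.imwrite(fn,im)
E
python3 - <<'E'
from h import *;import pickle
d=pickle.load(open("d0.pkl","rb"))
t=d["top"][1];s=d["side"][1]
crop(t,300,140,380,220,7,"pics/tjig.png")
crop(t,150,155,240,245,6,"pics/tpok.png")
crop(t,415,155,505,260,5,"pics/ttray.png")
crop(s,290,150,410,245,6,"pics/sjig.png")
crop(s,230,260,330,360,6,"pics/spok.png")
E
```

```text
(no output)
```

View pics/tjig.png

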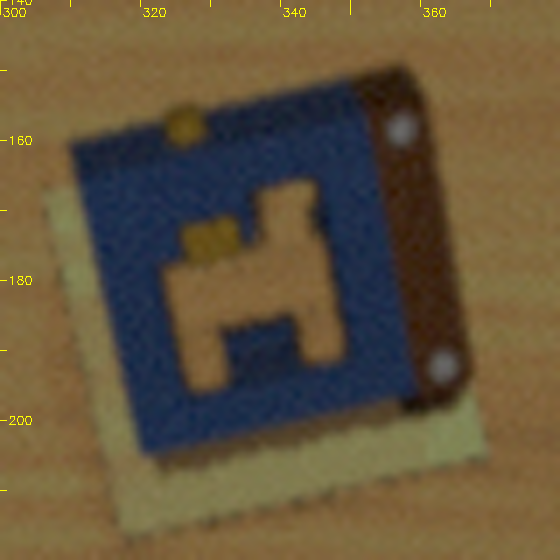

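View pics/tpok.png

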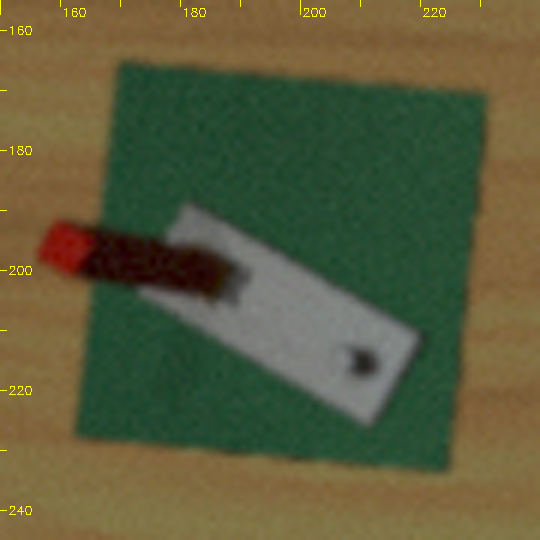

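View pics/ttray.png

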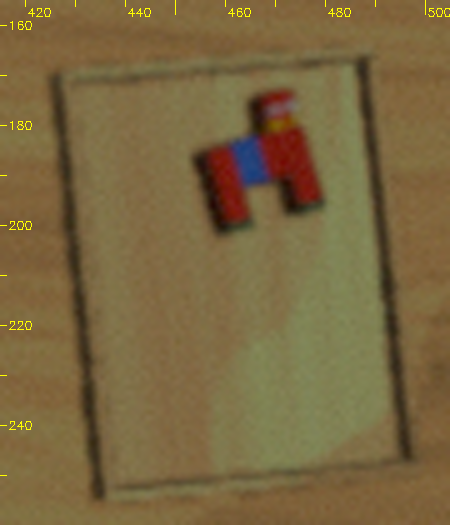

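View pics/sjig.png

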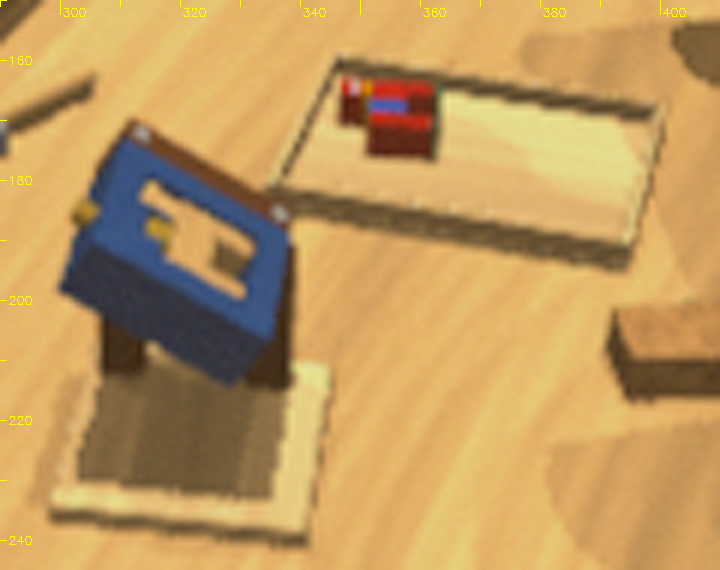

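View pics/spok.png

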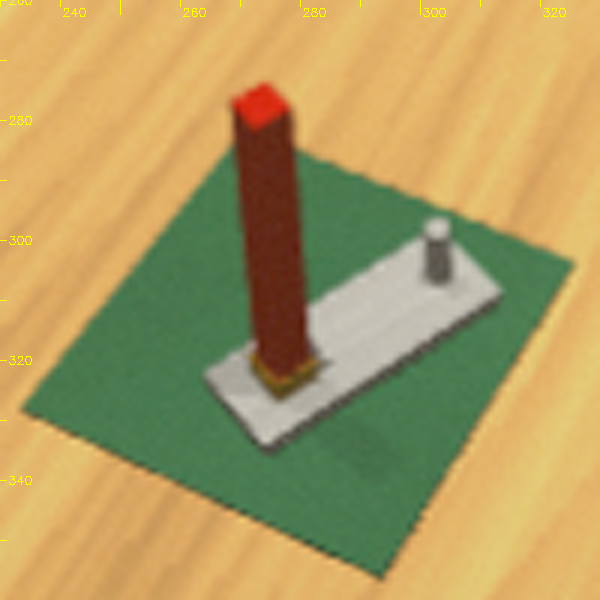

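```bash
cat > m1.py <<'E'
from h import *;import pickle
d=pickle.load(open("d0.pkl","rb"))
t=d["top"][1];s=d["side"][1]
print("open hi",tri(ray(t,(310.5,161)),ray(s,(303.2,190))))
print("open lo",tri(ray(t,(321,204.5)),ray(s,(335,206.5))))
# jig: screws
print("screw hi",tri(ray(t,(357,158.3)),ray(s,(313.5,172))))
print("screw lo",tri(ray(t,(363,192)),ray(s,(336.5,185.5))))
print("brass",tri(ray(t,(329.5,174.5)),ray(s,(316,188))))
print("handle top",tri(ray(t,(160.5,196)),ray(s,(272,277.5))))
print("pin top",tri(ray(t,(209,215)),ray(s,(303,298))))
ft=[(181,188.5),(220,211.5),(211.5,226),(173,204)]
for p in ft: print("foot",onz(t,p,.011))
for p in [(274,335),(313.5,308.5)]: print("footS",onz(s,p,.011))
print("mat",[onz(t,p,.003).round(4).tolist() for p in [(170,165.5),(231,171),(224.5,233.5),(162.5,228)]])
print("tray rim",[onz(t,p,.02).round(4).tolist() for p in [(425,169),(486.5,165.5),(495,248),(433,254.5)]])
print("red", [onz(t,p,.03).round(4).tolist() for p in [(452,186),(457,202),(477,197),(464.5,174),(472,173)]])
E
python3 m1.py
```

```text
open hi (array([0.56267346, 0.04322743, 0.15054815]), [np.float64(0.0019386243353146828), np.float64(0.0019386243353147403)])
open lo (array([0.48047254, 0.02085327, 0.10658934]), [np.float64(0.0006870690252968796), np.float64(0.0006870690252968501)])
screw hi (array([ 0.57224787, -0.04816896,  0.1499125 ]), [np.float64(0.00033480297317248914), np.float64(0.0003348029731723641)])
screw lo (array([ 0.50897827, -0.06485286,  0.11210315]), [np.float64(7.586262075053737e-05), np.float64(7.586262075039586e-05)])
brass (array([0.54049021, 0.00557519, 0.13890247]), [np.float64(0.00040027546130769605), np.float64(0.0004002754613076068)])
handle top (array([0.48780677, 0.34132512, 0.15101037]), [np.float64(0.0011525181268449616), np.float64(0.0011525181268451001)])
pin top (array([0.45426663, 0.27476104, 0.03338487]), [np.float64(0.000557861986214792), np.float64(0.0005578619862147134)])
foot [0.51393385 0.3503524  0.011     ]
foot [0.4629588  0.25554196 0.011     ]
foot [0.42883402 0.27393621 0.011     ]
foot [0.47713057 0.36746574 0.011     ]
footS [0.47724633 0.37168412 0.011     ]
footS [0.42872511 0.27572903 0.011     ]
mat [[0.5686, 0.383, 0.003], [0.5591, 0.236, 0.003], [0.4123, 0.2448, 0.003], [0.4203, 0.3928, 0.003]]
tray rim [[0.5739, -0.2155, 0.02], [0.5865, -0.3598, 0.02], [0.3964, -0.3797, 0.02], [0.3785, -0.2361, 0.02]]
red [[0.5353, -0.2754, 0.03], [0.4991, -0.2871, 0.03], [0.5117, -0.3334, 0.03], [0.5637, -0.3043, 0.03], [0.5665, -0.3218, 0.03]]
```

Rough poses:
- **Jig:** yaw about 15°.
- **Poker:** yaw about -28°, handle near (0.487, 0.341).
- **Tray:** yaw about 6°.

I'll move over the jig for a closer look.

>>> jog_arm(steps=[0, 0, 0, -0.03, 0.035, -0.009, 100, 0, 0, 0, -0.03, 0.035, -0.009, 100, 0, 0, 0, -0.03, 0.035, -0.009, 100, 0, 0, 0, -0.03, 0.035, -0.009, 100, 0, 0, 0, -0.03, 0.035, -0.009, 100, 0, 0, 0, -0.03, 0.035, -0.009, 100, 0, 0, 0, -0.03, 0.035, -0.009, 100, 0, 0, 0, -0.03, 0.035, -0.009, 100, 0, 0, 0, -0.03, 0.035, -0.009, 100, 0, 0, 0, -0.03, 0.035, -0.009, 100, 0, 0, 0, -0.03, 0.035, -0.009, 100, 0, 0, 0, -0.03, 0.035, -0.009, 100, 0, 0, 0, -0.03, 0.035, -0.009, 100, 0, 0, 0, -0.03, 0.035, -0.009, 100, 0, 0, -8.5, 0, 0, 0, 100, 0, 0, -8.5, 0, 0, 0, 100, 0, 0, -8.5, 0, 0, 0, 100, 0, 0, -8.5, 0, 0, 0, 100, 0, 0, -8.5, 0, 0, 0, 100, 0, 0, -8.5, 0, 0, 0, 100])

```text
time: 2.15
tool_pos: [0.4399, 0.0295, 0.357]
tcp_rot: [-0.0, -0.595, 0.804, 0.0]
contact_force: [0.8, 0.1, 0.2]
finger_gap: 0.999
```

>>> jog_arm(steps=[0, 0, -8.5, 0, 0, 0, 100, 0, 0, -8.5, 0, 0, 0, 100, 0, 0, -8.5, 0, 0, 0, 100, 0, 0, -8.5, 0, 0, 0, 100, 0, 0, -8.5, 0, 0, 0, 100, 0, 0, -8.5, 0, 0, 0, 100, 0, 0, -8.5, 0, 0, 0, 100, 0, 0, -8.5, 0, 0, 0, 100, 0, 0, -8.5, 0, 0, 0, 100, 0, 0, 0, 0, 0, 0, 100, 0, 0, 0, 0, 0, 0, 100])

```text
time: 3.25
tool_pos: [0.4401, 0.0295, 0.3571]
tcp_rot: [0.0, 0.964, -0.268, -0.0]
contact_force: [-0.7, -0.4, -0.0]
finger_gap: 0.999
```

```bash
cat > snap.py <<'E'
import sys,pickle;from h import *
from cell import env,read_camera
n=sys.argv[1];cams=sys.argv[2:]
for k in cams:
    s=env.state();c=read_camera(k);pickle.dump((s,c),open(f"{n}_{k}.pkl","wb"))
    cv2.imwrite(f"pics/{n}_{k}.png",c["pixels"][:,:,::-1])
T=T_of(s);print(s["time"],s["joints"].round(3),s["tool_pos"].round(4),"R",T[:3,:3].round(4).tolist(),s["contact_force"].round(2),round(s["finger_gap"],3))
E
python3 snap.py a wrist
```

```text
3.25 [ 0.438 -0.008 -0.176 -0.    -1.403  0.592] [0.4401 0.0295 0.3571] R [[0.8569, -0.5155, -0.0003], [-0.5155, -0.8569, -0.0], [-0.0003, 0.0002, -1.0]] [-0.7  -0.39 -0.03] 0.999
```

View pics/a_wrist.png

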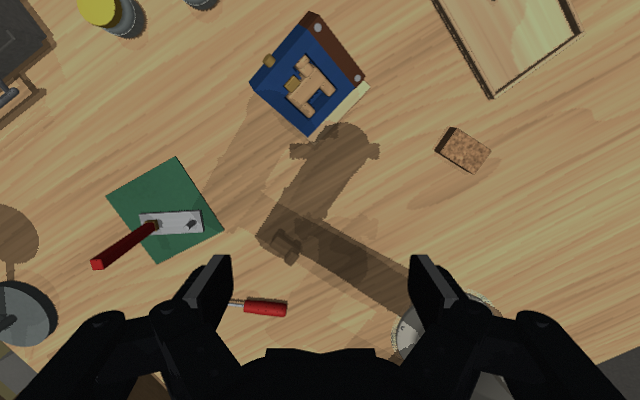

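```bash
python3 - <<'E'
from h import *;import pickle
s,c=pickle.load(open("a_wrist.pkl","rb"))
crop(c,235,5,375,145,5,"pics/a_jig.png")
crop(c,80,150,230,270,5,"pics/a_pok.png")
E
```

```text
(no output)
```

View pics/a_jig.png

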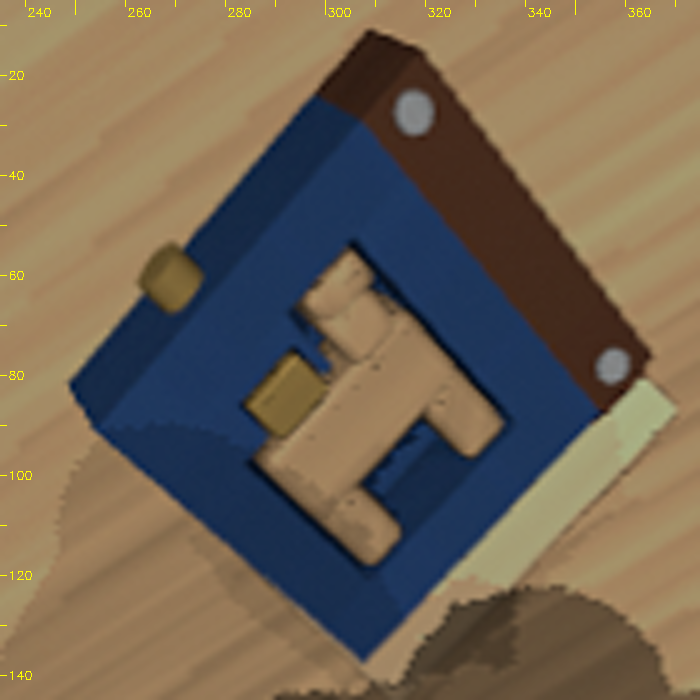

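View pics/a_pok.png

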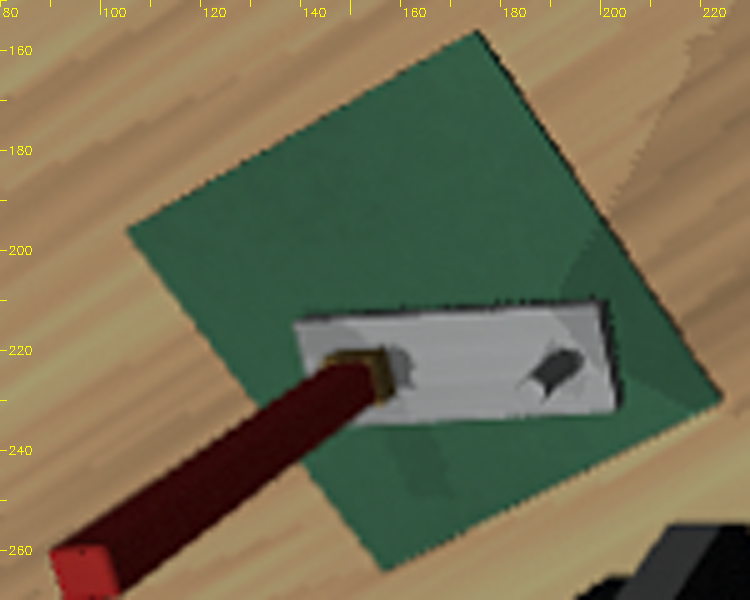

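```bash
cat > jig.py <<'E'
from h import *;import pickle
from scipy.optimize import least_squares
def Rj(yaw):
    return (R.from_euler('z',yaw,degrees=True)*R.from_euler('y',-30,degrees=True)).as_matrix()
P={"oh":(45,42),"ol":(-45,42),"fh":(45,-60),"fl":(-45,-60)}
def fit(obs,z0=.13,verbose=True,fixz=True):
    def f(p):
        r=[]
        for c,s,k,uv in obs:
            q=P[k] if isinstance(k,str) else k
            q=np.array([q[0],q[1],q[2] if len(q)>2 else 0])/1000
            w=np.array([p[0],p[1],z0 if fixz else p[3]])+Rj(p[2])@q
            r.append(proj(c,w,s)-np.array(uv))
        return np.concatenate(r)
    o=least_squares(f,[.52,0,15] if fixz else [.52,0,15,.13],x_scale=[.01,.01,1]+([] if fixz else [.01]))
    if verbose: print(o.x.round(4),f(o.x).reshape(-1,2).round(1).tolist())
    return o.x
if __name__=="__main__":
    d=pickle.load(open("d0.pkl","rb"));t=d["top"][1];s=d["side"][1];ws,w=pickle.load(open("a_wrist.pkl","rb"))
    print(R.from_matrix(Rj(0)).as_matrix().round(2))
    ow=[(w,ws,"oh",(254.4,91)),(w,ws,"ol",(308,137)),(w,ws,"fh",(320,15)),(w,ws,"fl",(365.4,76))]
    ot=[(t,None,"oh",(311.9,164.6)),(t,None,"ol",(321,204.5)),(t,None,"fl",(366,194))]
    os_=[(s,None,"oh",(303.2,190)),(s,None,"ol",(335,206.5)),(s,None,"fl",(338.5,187)),(s,None,"fh",(312,170))]
    for o in (ow,ot,os_,ow+ot+os_): fit(o); fit(o,fixz=False)
E
python3 jig.py
python3 - <<'E'
from h import *;import pickle
s,c=pickle.load(open("a_wrist.pkl","rb"))
f=[(140,214.5),(200.5,210.5),(202.5,232),(148,235)]
print("foot top",[onz(c,p,.011,s).round(4).tolist() for p in f])
print("mat",[onz(c,p,.003,s).round(4).tolist() for p in [(105.5,196),(175.5,156),(224.5,230),(157,264.5)]])
print("handle top",onz(c,(97,264.5),.153,s),onz(c,(90,260.5),.153,s),onz(c,(101,259),.153,s))
print("handle base",onz(c,(152,224),.011,s))
E
```

```text
[[ 0.87 -0.   -0.5 ]
 [ 0.    1.   -0.  ]
 [ 0.5   0.    0.87]]
[ 5.28100e-01 -7.20000e-03  1.48959e+01] [[-0.4, -0.0], [-0.1, 0.7], [-0.2, -0.5], [0.8, 0.1]]
[ 5.28400e-01 -7.30000e-03  1.49009e+01  1.26400e-01] [[0.2, -0.3], [-0.1, 0.1], [-0.4, 0.1], [0.3, 0.1]]
[ 5.29100e-01 -8.00000e-03  1.36613e+01] [[-0.6, 0.0], [-1.2, -0.1], [1.9, 0.1]]
[ 5.31800e-01 -8.50000e-03  1.36181e+01  1.01000e-01] [[0.1, 0.8], [-0.8, -0.7], [0.7, -0.1]]
[ 5.28200e-01 -4.50000e-03  1.34985e+01] [[1.1, 0.3], [-1.1, 1.1], [0.4, -1.0], [-0.4, -0.4]]
[ 5.29500e-01 -7.70000e-03  1.34594e+01  1.27500e-01] [[1.2, 0.3], [-1.2, 1.0], [0.3, -1.0], [-0.3, -0.3]]
[ 5.28300e-01 -7.10000e-03  1.45754e+01] [[-0.6, -0.6], [-0.5, 0.6], [-0.1, -0.7], [0.7, 0.3], [-1.3, 0.8], [-1.3, 0.5], [1.6, -0.1], [1.8, -0.1], [-0.5, 0.3], [0.3, -1.7], [-0.5, -0.8]]
[ 5.2860e-01 -7.3000e-03  1.4579e+01  1.2740e-01] [[-0.1, -0.8], [-0.4, 0.1], [-0.0, -0.3], [0.4, 0.2], [-1.2, 0.8], [-1.2, 0.4], [1.6, -0.1], [1.7, 0.7], [-0.6, 1.1], [0.2, -1.0], [-0.6, -0.0]]
foot top [[0.5119, 0.3478, 0.011], [0.4638, 0.2533, 0.011], [0.4303, 0.2748, 0.011], [0.4752, 0.3612, 0.011]]
mat [[0.5689, 0.3827, 0.003], [0.5602, 0.2347, 0.003], [0.412, 0.2435, 0.003], [0.4206, 0.3922, 0.003]]
handle top [0.48616986 0.33827638 0.153     ] [0.49516058 0.34209448 0.153     ] [0.48939202 0.32813066 0.153     ]
handle base [0.48762583 0.34142183 0.011     ]
```

>>> jog_arm(steps=[0, 0, 0, -0.015, -0.0365, 0.019, 100, 0, 0, 0, -0.015, -0.0365, 0.019, 100, 0, 0, 0, -0.015, -0.0365, 0.019, 100, 0, 0, 0, -0.015, -0.0365, 0.019, 100, 0, 0, 0, -0.015, -0.0365, 0.019, 100, 0, 0, 0, -0.015, -0.0365, 0.019, 100, 0, 0, 0, -0.015, -0.0365, 0.019, 100, 0, 0, 0, -0.015, -0.0365, 0.019, 100, 0, 0, -3.5, 0, 0, 0, 100, 0, 0, 0, 0, 0, 0, 100])

```text
time: 4.3
tool_pos: [0.4866, 0.3425, 0.2037]
tcp_rot: [0.001, 0.972, -0.237, -0.001]
contact_force: [0.7, -0.8, -0.6]
finger_gap: 1.004
```

```bash
python3 snap.py b wrist
```

```text
4.3 [ 0.885  0.356 -0.108  0.    -1.11   0.208] [0.4866 0.3425 0.2037] R [[0.8881, -0.4597, -0.0018], [-0.4597, -0.888, -0.0022], [-0.0006, 0.0028, -1.0]] [ 0.71 -0.84 -0.62] 1.004
```

View pics/b_wrist.png

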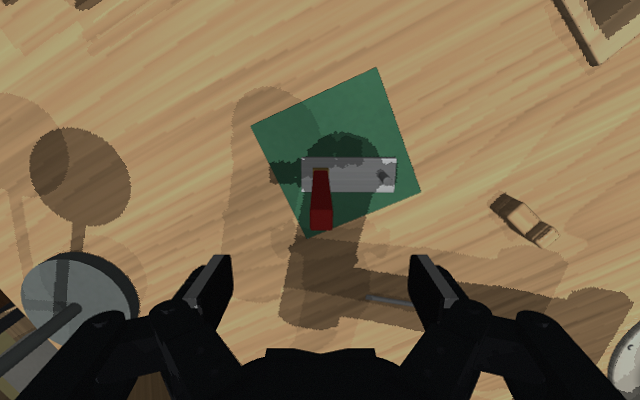

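```bash
python3 - <<'E'
from h import *;import pickle
s,c=pickle.load(open("b_wrist.pkl","rb"))
crop(c,290,150,410,240,6,"pics/b_z.png")
E
```

```text
(no output)
```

View pics/b_z.png

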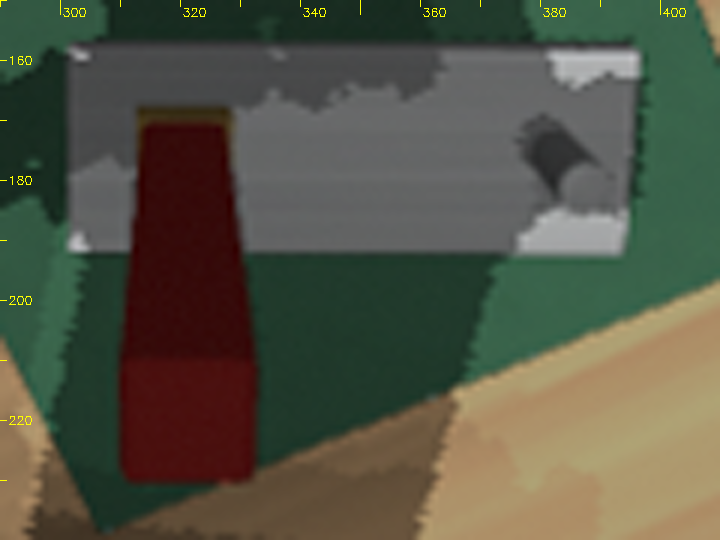

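```bash
python3 - <<'E'
from h import *;import pickle
s,c=pickle.load(open("b_wrist.pkl","rb"))
T=T_of(s)
def tool(p): return ((np.linalg.inv(T)@np.r_[p,1])[:3]).round(4)
f=[(301.2,158),(396.8,158),(394,192.3),(301.5,192)]
Q=[onz(c,p,.011,s) for p in f];print("foot",np.round(Q,4).tolist(),[tool(q).tolist() for q in Q])
for a,b in((0,1),(3,2)): v=Q[a]-Q[b];print(np.degrees(np.arctan2(v[1],v[0])),np.hypot(*v[:2]))
h=[(310.3,209.8),(332.5,209.8),(333,230.3),(310.3,230.3)]
H=[onz(c,p,.153,s) for p in h];print("top",[tool(q).tolist() for q in H],np.mean(H,0))
print("pin",onz(c,(386.5,182),.039,s),tool(onz(c,(386.5,182),.039,s)))
E
```

```text
foot [[0.5139, 0.351, 0.011], [0.4652, 0.2566, 0.011], [0.4301, 0.275, 0.011], [0.4793, 0.3693, 0.011]] [[0.0205, -0.0207, 0.1926], [0.0206, 0.0855, 0.1929], [-0.019, 0.0853, 0.1929], [-0.0187, -0.021, 0.1926]]
62.70105657690012 0.10622693252780056
62.46377690524339 0.10634601716510471
top [[0.0089, -0.0064, 0.0507], [0.0089, 0.0085, 0.0507], [-0.006, 0.009, 0.0507], [-0.006, -0.0066, 0.0507]] [0.48723472 0.3407097  0.153     ]
pin [0.45439545 0.28038239 0.039     ] [1.000e-04 6.950e-02 1.649e-01]
```

The poker handle is centred under the gripper to about 1 mm, and the yaw matches to 0.1°. Next I descend and grip.

>>> jog_arm(steps=[0, 0, 0, 0.001, 0.0005, 0.019, 100, 0, 0, 0, 0, 0, 0.019, 100, 0, 0, 0, 0, 0, 0.019, 100, 0, 0, 0, 0, 0, 0.019, 100, 0, 0, 0, 0, 0, 0.019, 100, 0, 0, 0, 0, 0, 0, 0, 0, 0, 0, 0, 0, 0, 0, 0, 0, 0, 0, 0, 0, 0, 0, 0, 0, 0, 0, 0, 0, 0, 0, 0, 0, 0, 0, 0, 0, 0, 0, 0, 0, 0, 0, 0, 0, 0, 0, 0, 0, 0], grip_force=110)

```text
time: 5.55
tool_pos: [0.4882, 0.3413, 0.1117]
tcp_rot: [-0.001, 0.972, -0.236, 0.001]
contact_force: [-1.7, -0.3, 5.1]
finger_gap: 0.17
```

>>> jog_arm(steps=[0, 0, 0, 0, 0, -0.02, 0, 0, 0, 0, 0, 0, -0.025, 0, 0, 0, 0, 0, 0, -0.025, 0, 0, 0, 0, 0, 0, -0.025, 0, 0, 0, 0, 0, 0, -0.015, 0, 0, 0, -7.05, 0, 0, 0, 0, 0, 0, -7.05, 0, 0, 0, 0, 0, 0, -7.05, 0, 0, 0, 0, 0, 0, -7.05, 0, 0, 0, 0, 0, 0, -7.05, 0, 0, 0, 0, 0, 0, -7.05, 0, 0, 0, 0, 0, 6, 0, 0, 0, 0, 0, 0, 6, 0, 0, 0, 0, 0, 0, 6, 0, 0, 0, 0, 0, 0, 6, 0, 0, 0, 0, 0, 0, 6, 0, 0, 0, 0, 0, 0, 0, 0, 0, 0, 0])

```text
validation failed for argument at $.st...
```

```bash
cat > go.py <<'E'
# go.py jx jy jz (mm): shift in tool axes and turn to have TCP at jig coords with tool x=jig x
import sys;from h import *;from jig import Rj
from cell import env
O=np.array([.5281,-.0072,.13]);YAW=14.9
Q=Rj(YAW)
def rel(target,Rt):
    s=env.state();T=T_of(s)
    print("time",s["time"],"j",s["joints"].round(2),"F",s["contact_force"].round(1),"tq",s["torque"].round(2),"gap",round(s["finger_gap"],3))
    print("tcp in jig mm",((Q.T@(T[:3,3]-O))*1e3).round(1))
    print("shift tool",(T[:3,:3].T@(target-T[:3,3])).round(4),"turn deg",np.degrees(R.from_matrix(T[:3,:3].T@Rt).as_rotvec()).round(2))
if __name__=="__main__":
    p=np.array([float(a) for a in sys.argv[1:4]])/1e3
    rel(O+Q@p, Q@np.diag([1,-1,-1]))
E
python3 go.py 0 160 34; python3 snap.py c wrist side
```

```text
time 5.55 j [ 0.88  0.44 -0.23  0.   -0.9   0.21] F [-1.7 -0.3  5.1] tq [-0.15  0.22 -0.07] gap 0.17
tcp in jig mm [ 35.1 347.1 -41.4]
shift tool [ 0.0754  0.1842 -0.0481] turn deg [ 10.96  28.51 -41.26]
5.6 [ 0.882  0.443 -0.226  0.001 -0.899  0.211] [0.4882 0.3413 0.1116] R [[0.8884, -0.4591, 0.0019], [-0.4591, -0.8884, 0.0012], [0.0011, -0.002, -1.0]] [-0.33 -0.28  5.35] 0.17
```

View pics/c_wrist.png

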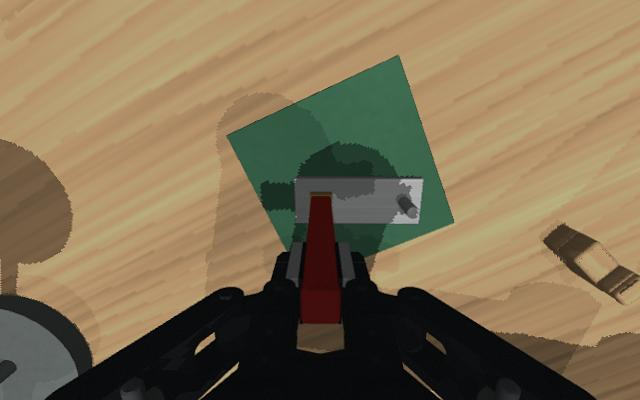

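View pics/c_side.png

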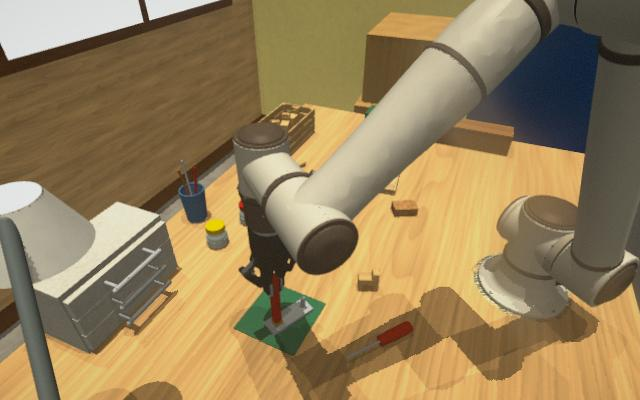

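The jaws have the handle. The move was refused because I put a row out of step, so I'll resend it.

>>> jog_arm(steps=[0, 0, 0, 0, 0, -0.02, 0, 0, 0, 0, 0, 0, -0.025, 0, 0, 0, 0, 0, 0, -0.025, 0, 0, 0, 0, 0, 0, -0.025, 0, 0, 0, 0, 0, 0, -0.015, 0, 0, 0, -7.05, 0, 0, 0, 0, 0, 0, -7.05, 0, 0, 0, 0, 0, 0, -7.05, 0, 0, 0, 0, 0, 0, -7.05, 0, 0, 0, 0, 0, 0, -7.05, 0, 0, 0, 0, 0, 0, -7.05, 0, 0, 0, 0, 0, 6, 0, 0, 0, 0, 0, 0, 6, 0, 0, 0, 0, 0, 0, 6, 0, 0, 0, 0, 0, 0, 6, 0, 0, 0, 0, 0, 0, 6, 0, 0, 0, 0, 0, 0, 0, 0, 0, 0, 0, 0])

```text
time: 7.35
tool_pos: [0.4899, 0.3341, 0.2189]
tcp_rot: [-0.024, 0.962, 0.125, 0.24]
contact_force: [0.5, -0.5, -4.0]
finger_gap: 0.174
```

```bash
python3 go.py 0 160 34; python3 snap.py c wrist side
```

```text
time 7.35 j [ 0.96  0.15 -0.67  0.74 -0.48  0.25] F [ 0.5 -0.5 -4. ] tq [-0.53  1.33 -0.11] gap 0.174
tcp in jig mm [ 88.5 339.6  51.6]
shift tool [-0.0879  0.1792  0.0234] turn deg [0.82 2.07 0.07]
7.4 [ 0.963  0.153 -0.668  0.735 -0.485  0.249] [0.4913 0.3355 0.2205] R [[0.854, 0.2495, 0.4566], [0.2247, -0.9683, 0.1089], [0.4693, 0.0096, -0.883]] [ 0.16 -0.64 -3.03] 0.171
```

View pics/c_wrist.png

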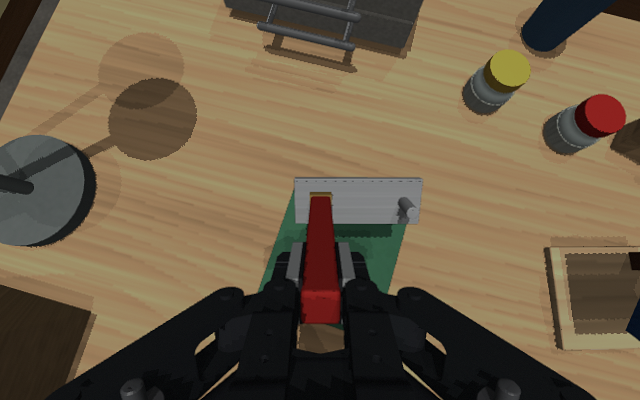

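>>> jog_arm(steps=[0, 0, 0, -0.011, 0.022, 0.003, 0, 0, 0, 0, -0.011, 0.022, 0.003, 0, 0, 0, 0, -0.011, 0.022, 0.003, 0, 0, 0, 0, -0.011, 0.022, 0.003, 0, 0, 0, 0, -0.011, 0.022, 0.003, 0, 0, 0, 0, -0.011, 0.022, 0.003, 0, 0, 0, 0, -0.011, 0.022, 0.003, 0, 0, 0, 0, -0.011, 0.022, 0.003, 0, 0, 0, 0, 0, 0, 0, 0, 0, 0, 0, 0, 0, 0, 0, 0, 0, 0, 0, 0, 0, 0])

```text
time: 8.55
tool_pos: [0.474, 0.1529, 0.172]
tcp_rot: [-0.026, 0.963, 0.123, 0.238]
contact_force: [-0.5, -0.5, -2.9]
finger_gap: 0.167
```

```bash
python3 snap.py e wrist side; python3 go.py 0 160 34; python3 - <<'E'
from h import *;import pickle
s,c=pickle.load(open("e_wrist.pkl","rb"))
crop(c,270,150,560,350,2,"pics/e_z.png")
s,c=pickle.load(open("e_side.pkl","rb"))
crop(c,260,140,380,250,5,"pics/e_s.png")
E
```

```text
8.6 [ 0.547  0.026 -1.008  1.091 -0.161  0.226] [0.4735 0.1528 0.1717] R [[0.8569, 0.2498, 0.451], [0.2252, -0.9682, 0.1086], [0.4638, 0.0085, -0.8859]] [-0.81 -0.78 -2.22] 0.169
time 8.65 j [ 0.55  0.03 -1.01  1.09 -0.16  0.23] F [-0.8  0.2 -2. ] tq [-0.23  1.33 -0.03] gap 0.168
tcp in jig mm [ 10.4 168.7  41.8]
shift tool [-0.01    0.0086  0.0084] turn deg [ 0.64  2.4  -0.13]
```

View pics/e_wrist.png

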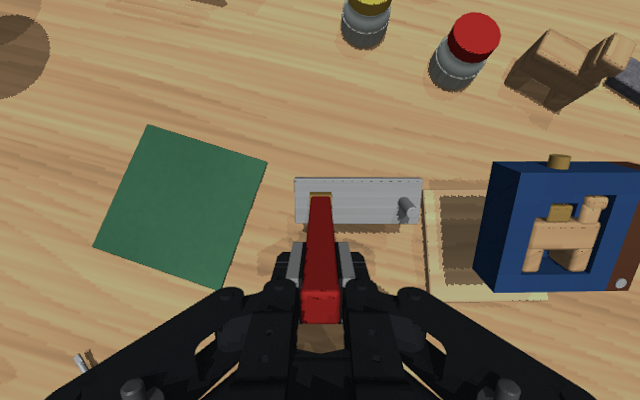

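View pics/e_s.png

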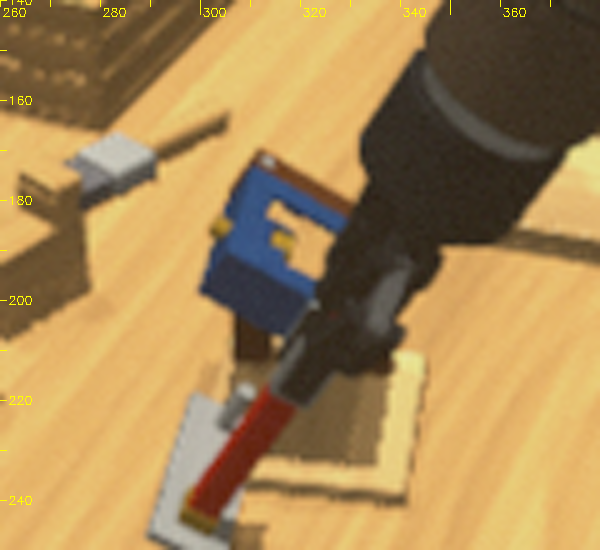

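The poker is held straight. However, joint 5 is at its -0.16 limit here, because the forearm is nearly in line with the tilted tool. I'll fit a simple kinematic model from the recorded poses so I can choose a grasp tilt that stays within range.

```bash
cat > kin.py <<'E'
from h import *;import pickle,itertools
from scipy.optimize import least_squares
def rx(a): return R.from_euler('x',a).as_matrix()
def ry(a): return R.from_euler('y',a).as_matrix()
def rz(a): return R.from_euler('z',a).as_matrix()
def fk(p,j,sg,C):
    a1,d,h,L1,L2,b,L3=p
    A=rz(j[0]);F=A@ry(j[1]-j[2])
    w=A@(np.array([a1,d,h])+ry(j[1])@np.array([0,0,L1]))+F@np.array([L2,0,b])
    Rw=F@rx(sg[0]*j[3])@ry(-j[4])
    return w+Rw@np.array([L3,0,0]),Rw@rx(sg[1]*j[5])@C
C0=np.array([[0,0,1],[0,1,0],[-1,0,0]]).astype(float) # tool z = flange x
if __name__=="__main__":
    S=[]
    for f in ["a_wrist","b_wrist","c_wrist","c_side","e_wrist","e_side"]: S.append(pickle.load(open(f+".pkl","rb"))[0])
    S.append(pickle.load(open("d0.pkl","rb"))["top"][0])
    best=None
    for s4 in(1,-1):
      for s6 in (1,-1):
        # C from first
        for k in range(4):
            C=C0@rz(k*np.pi/2)
            e=max(np.linalg.norm(R.from_matrix(fk([0]*7,s["joints"],(s4,s6),C)[1].T@T_of(s)[:3,:3]).as_rotvec()) for s in S)
            if best is None or e<best[0]: best=(e,s4,s6,k)
    print(best)
    sg=best[1:3];C=C0@rz(best[3]*np.pi/2)
    f=lambda p:np.concatenate([fk(p,s["joints"],sg,C)[0]-s["tool_pos"] for s in S]+[1e-3*(np.array(p)-[0,-.15,.3,.4,.4,0,.25])])
    o=least_squares(f,[0,-.15,.3,.4,.4,0,.25]);print(o.x.round(4),np.abs(o.fun[:-7]).max())
    pickle.dump((o.x,sg,C),open("kin.pkl","wb"))
E
python3 kin.py
```

```text
(np.float64(4.280133412252065e-16), -1, -1, 3)
[ 0.2057 -0.1359 -0.0165  0.487   0.1934  0.0921  0.2009] 0.04075166651106951
```

```bash
cat > kin2.py <<'E'
from kin import *
def fk2(p,j,sg,C):
    p=np.asarray(p)
    A=rz(j[0]);U=A@ry(j[1]);F=A@ry(j[1]-j[2]);W=F@rx(sg[0]*j[3]);V=W@ry(-j[4])
    x=A@np.array([p[0],p[1],p[2]])+U@np.array([p[3],0,p[4]])+F@np.array([p[5],0,p[6]])+W@np.array([0,p[7],p[8]])+V@np.array([p[9],0,p[10]])
    return x,V@rx(sg[1]*j[5])@C
if __name__=="__main__":
    S=[]
    import glob
    for f in glob.glob("*_*.pkl"): S.append(pickle.load(open(f,"rb"))[0])
    S.append(pickle.load(open("d0.pkl","rb"))["top"][0])
    _,sg,C=pickle.load(open("kin.pkl","rb"))
    for lam in(1e-2,1e-3,1e-4):
        p0=np.array([0,-.15,.2,0,.45,.4,0,0,0,.25,0])
        f=lambda p:np.concatenate([fk2(p,s["joints"],sg,C)[0]-s["tool_pos"] for s in S]+[lam*(p-p0)])
        o=least_squares(f,p0);print(o.x.round(4),np.abs(o.fun[:-11]).max())
    pickle.dump((o.x,sg,C),open("kin2.pkl","wb"))
E
python3 kin2.py
```

```text
[-1.100e-03 -1.200e-03  1.605e-01  5.000e-04  5.639e-01  4.208e-01
  1.800e-03 -1.587e-01 -8.000e-04  2.978e-01  1.500e-03] 9.421719734870049e-05
[-0.     -0.      0.1606  0.      0.5649  0.4218  0.     -0.1598 -0.
  0.2977  0.    ] 9.906761330169545e-07
[-0.     -0.      0.1606  0.      0.5649  0.4218  0.     -0.1598 -0.
  0.2977  0.    ] 1.0030426267348957e-08
```

The model now fits exactly. I'll scan gripper tilts about the jaw axis for the poke, the pickup and the horse grasp.

```bash
cat > ik.py <<'E'
from kin2 import *;from jig import Rj
p,sg,C=pickle.load(open("kin2.pkl","rb"))
LO=np.array([-3.14,-1.21,-1.07,-3.16,-2.99,-3.1]);HI=np.array([3.14,2.06,1.41,2.05,-.16,3.1])
O=np.array([.5281,-.0072,.13]);Q=Rj(14.9)
rng=np.random.default_rng(0)
def ik(pos,Rt,n=12,seeds=()):
    sols=[]
    def f(j):
        x,r=fk2(p,j,sg,C);return np.r_[x-pos,.2*R.from_matrix(r.T@Rt).as_rotvec()]
    for k in range(n):
        j0=seeds[k] if k<len(seeds) else rng.uniform(LO,HI)*.98
        o=least_squares(f,np.clip(j0,LO+1e-3,HI-1e-3),bounds=(LO,HI))
        if o.cost<1e-10 and not any(np.abs(o.x-s).max()<1e-2 for s in sols): sols.append(o.x)
    return sols
def marg(j): return np.min(np.minimum(j-LO,HI-j))
E
cat > scan.py <<'E'
from ik import *
D=np.diag([1.,-1,-1]);F180=np.diag([-1.,-1,1])
g=.0897 # grasp point above foot, handle frame
def show(name,pos,Rt):
    ss=sorted(ik(pos,Rt),key=marg,reverse=True)
    print("  ",name,[ (round(marg(s),2),s.round(2).tolist()) for s in ss if marg(s)>.05][:3])
gz=.1277 # grasp point height above foot underside (present grip)
for tilt in (-45,-30,-20,0,15):
    # tool rotated by tilt about tool y wrt handle-aligned; tilt<0 = more vertical at the jig
    Rr=D@ry(np.radians(tilt))
    print("tilt",tilt)
    for flip in(0,1):
        M=Rr if not flip else D@F180@ry(np.radians(-tilt))
        def tcp(P,Rh): # handle frame origin P, orientation Rh
            return P+Rh@np.array([0,0,gz])+Rh@M@np.array([0,0,.019])
        for nm,jy,jz in(("pre",160,-75),("in",70,-75),("up",70,-41)):
            P=O+Q@np.array([0,jy,jz])/1e3; show(f"{flip}{nm}",tcp(P,Q),Q@M)
        Rh=rz(np.radians(-27.4));show(f"{flip}mat",tcp(np.array([.488,.341,.003]),Rh),Rh@M)
    
E
python3 scan.py
```

```text
tilt -45
   0pre [(np.float64(0.82), [0.58, 0.34, -0.25, -0.09, -1.23, 1.29])]
   0in [(np.float64(0.81), [0.42, 0.35, -0.26, -0.04, -1.22, 1.43])]
   0up [(np.float64(0.81), [0.42, 0.29, -0.26, -0.04, -1.28, 1.42])]
   0mat [(np.float64(1.17), [0.54, 0.69, 0.24, -0.65, -1.6, 0.69])]
   1pre [(np.float64(0.82), [0.58, 0.34, -0.25, -0.09, -1.23, -1.85])]
   1in [(np.float64(0.81), [0.42, 0.35, -0.26, -0.04, -1.22, -1.71])]
   1up [(np.float64(0.81), [0.42, 0.29, -0.26, -0.04, -1.28, -1.72])]
   1mat [(np.float64(0.65), [0.54, 0.69, 0.24, -0.65, -1.6, -2.45])]
tilt -30
   0pre [(np.float64(0.63), [0.63, 0.22, -0.44, -0.0, -0.91, 1.2])]
   0in [(np.float64(0.64), [0.44, 0.23, -0.43, -0.0, -0.92, 1.39])]
   0up [(np.float64(0.65), [0.45, 0.16, -0.42, -0.0, -0.98, 1.38])]
   0mat [(np.float64(1.19), [0.64, 0.59, 0.12, -0.48, -1.37, 0.62])]
   1pre [(np.float64(0.63), [0.63, 0.22, -0.44, -0.0, -0.91, -1.94])]
   1in [(np.float64(0.64), [0.44, 0.23, -0.43, 0.0, -0.92, -1.75])]
   1up [(np.float64(0.65), [0.45, 0.16, -0.42, -0.0, -0.98, -1.76])]
   1mat [(np.float64(0.57), [0.64, 0.59, 0.12,
[... 296 characters left out ...]
1, 0.53])]
   1pre [(np.float64(0.48), [0.67, 0.14, -0.59, 0.11, -0.68, -2.07])]
   1in [(np.float64(0.51), [0.47, 0.15, -0.56, 0.06, -0.69, -1.82])]
   1up [(np.float64(0.52), [0.47, 0.08, -0.55, 0.05, -0.76, -1.82])]
   1mat [(np.float64(0.49), [0.71, 0.53, 0.02, -0.35, -1.21, -2.61])]
tilt 0
   0pre []
   0in []
   0up []
   0mat [(np.float64(0.74), [0.88, 0.44, -0.22, -0.0, -0.9, 0.21])]
   1pre []
   1in []
   1up []
   1mat [(np.float64(0.17), [0.88, 0.44, -0.22, -0.0, -0.9, -2.93])]
tilt 15
   0pre []
   0in []
   0up []
   0mat [(np.float64(0.56), [0.99, 0.41, -0.45, 0.4, -0.72, -0.2])]
   1pre []
   1in []
   1up []
   1mat [(np.float64(0.16), [0.99, 0.41, -0.45, 0.4, -0.72, 2.94])]
```

```bash
cat > scan2.py <<'E'
from ik import *
D=np.diag([1.,-1,-1])
def show(name,pos,Rt):
    ss=sorted(ik(pos,Rt),key=marg,reverse=True)
    print("  ",name,[ (round(marg(s),2),s.round(2).tolist()) for s in ss if marg(s)>.03][:2])
yt=np.radians(6)
for tilt in (-25,-20,-15,-10,-5,0):
    M=D@ry(np.radians(tilt));print("tilt",tilt)
    for z in(.003,.06): 
        show("grasp+%g"%z,O+Q@np.array([0,0,z]),Q@M)
    Rh=rz(np.radians(6));show("tray",np.array([.436,-.303,.014]),Rh@M)
E
python3 scan2.py
```

```text
tilt -25
   grasp+0.003 [(np.float64(0.61), [0.3, 0.28, -0.43, 0.0, -0.77, 1.53])]
   grasp+0.06 [(np.float64(0.64), [0.3, 0.18, -0.43, 0.0, -0.88, 1.53])]
   tray [(np.float64(0.78), [-0.22, 0.65, -0.29, 0.16, -1.05, 1.79])]
tilt -20
   grasp+0.003 [(np.float64(0.5), [0.3, 0.24, -0.49, 0.01, -0.66, 1.53])]
   grasp+0.06 [(np.float64(0.58), [0.3, 0.14, -0.49, 0.01, -0.77, 1.52])]
   tray [(np.float64(0.74), [-0.24, 0.61, -0.33, 0.14, -0.96, 1.81])]
tilt -15
   grasp+0.003 [(np.float64(0.38), [0.3, 0.21, -0.56, 0.02, -0.54, 1.51])]
   grasp+0.06 [(np.float64(0.5), [0.3, 0.1, -0.55, 0.02, -0.66, 1.52])]
   tray [(np.float64(0.7), [-0.25, 0.58, -0.37, 0.12, -0.87, 1.84])]
tilt -10
   grasp+0.003 [(np.float64(0.25), [0.3, 0.19, -0.63, 0.04, -0.41, 1.5])]
   grasp+0.06 [(np.float64(0.38), [0.31, 0.07, -0.61, 0.03, -0.54, 1.5])]
   tray [(np.float64(0.62), [-0.27, 0.55, -0.41, 0.09, -0.78, 1.87])]
tilt -5
   grasp+0.003 [(np.float64(0.1), [0.3, 0.17, -0.7, 0.07, -0.26, 1.46])]
   grasp+0.06 [(np.float64(0.25), [0.31, 0.04, -0.68, 0.05, -0.41, 1.48])]
   tray [(np.float64(0.53), [-0.28, 0.52, -0.44, 0.05, -0.69, 1.92])]
tilt 0
   grasp+0.003 []
   grasp+0.06 [(np.float64(0.11), [0.31, 0.02, -0.76, 0.09, -0.27, 1.44])]
   tray [(np.float64(0.44), [-0.3, 0.49, -0.47, -0.0, -0.6, 1.98])]
```

Tilting the gripper 20° back relative to the handle, about the jaw axis, gives good joint margins. I'll take the tool back to the mat and regrip it that way.

>>> jog_arm(steps=[0, 0, 0, 0.011, -0.022, -0.006, 0, 0, 0, 0, 0.011, -0.022, -0.003, 0, 0, 0, 0, 0.011, -0.022, -0.003, 0, 0, 0, 0, 0.011, -0.022, -0.003, 0, 0, 0, 0, 0.011, -0.022, -0.003, 0, 0, 0, 0, 0.011, -0.022, -0.003, 0, 0, 0, 0, 0.011, -0.022, -0.003, 0, 0, 0, 0, 0.011, -0.022, -0.003, 0, 0, -5.6, 0, 0, 0, 0, 0, 0, -5.6, 0, 0, 0, 0, 0, 0, -5.6, 0, 0, 0, 0, 0, 0, -5.6, 0, 0, 0, 0, 0, 0, -5.6, 0, 0, 0, 0, 0, 0, 0, 7.05, 0, 0, 0, 0, 0, 0, 7.05, 0, 0, 0, 0, 0, 0, 7.05, 0, 0, 0, 0, 0, 0, 7.05, 0, 0, 0, 0, 0, 0, 7.05, 0, 0, 0, 0, 0, 0, 7.05, 0, 0, 0, 0, 0, 0, 0, 0, 0, 0, 0])

```text
time: 10.65
tool_pos: [0.4923, 0.3397, 0.2339]
tcp_rot: [0.004, 0.971, -0.241, 0.002]
contact_force: [-0.6, 0.3, -2.8]
finger_gap: 0.171
```

```bash
cat > rel.py <<'E'
import sys;from h import *
from cell import env
def rel(target,Rt):
    s=env.state();T=T_of(s)
    print("time",round(s["time"],2),"j",s["joints"].round(2),"tcp",s["tool_pos"].round(4),"F",s["contact_force"].round(1),"gap",round(s["finger_gap"],3))
    print("shift",(T[:3,:3].T@(target-T[:3,3])).round(4),"turn",np.degrees(R.from_matrix(T[:3,:3].T@Rt).as_rotvec()).round(2))
    return T
E
cat > mat.py <<'E'
from rel import *
from ik import rz,ry
import sys
x,y,z,tilt=map(float,sys.argv[1:5])
rel(np.array([x,y,z]),rz(np.radians(-27.4))@np.diag([1.,-1,-1])@ry(np.radians(tilt)))
E
python3 mat.py .488 .341 .1125 0
```

```text
time 10.65 j [ 0.88  0.34 -0.06  0.01 -1.18  0.2 ] tcp [0.4923 0.3397 0.2339] F [-0.6  0.3 -2.8] gap 0.171
shift [-5.100e-03 -1.000e-04  1.214e-01] turn [ 0.42 -0.33 -0.48]
```

>>> jog_arm(steps=[0.4, -0.3, -0.5, -0.005, 0, 0.02, 0, 0, 0, 0, 0, 0, 0.025, 0, 0, 0, 0, 0, 0, 0.025, 0, 0, 0, 0, 0, 0, 0.02, 0, 0, 0, 0, 0, 0, 0.018, 0, 0, 0, 0, 0, 0, 0.01, 0, 0, 0, 0, 0, 0, 0.003, 0, 0, 0, 0, 0, 0, 0.001, 0, 0, 0, 0, 0, 0, 0, 0, 0, 0, 0, 0, 0, 0, 0])

```text
time: 11.65
tool_pos: [0.4886, 0.3412, 0.1132]
tcp_rot: [-0.0, 0.972, -0.237, 0.001]
contact_force: [-0.5, 0.1, -1.9]
finger_gap: 0.167
```

```bash
python3 mat.py .488 .341 .1117 0
```

```text
time 11.65 j [ 0.88  0.44 -0.22  0.   -0.9   0.21] tcp [0.4886 0.3412 0.1132] F [-0.5  0.1 -1.9] gap 0.167
shift [-0.0004  0.0005  0.0015] turn [-0.06 -0.1  -0.01]
```

>>> jog_arm(steps=[0, 0, 0, 0, 0, 0.001, 0, 0, 0, 0, 0, 0, 0.001, 0, 0, 0, 0, 0, 0, 0, 0, 0, 0, 0, 0, 0, 0, 50, 0, 0, 0, 0, 0, 0, 50, 0, 0, 0, 0, 0, 0, 50, 0, 0, 0, 0, 0, 0, 50, 0, -5, 0, -0.0016, 0, 0, 50, 0, -5, 0, -0.0016, 0, -0.0003, 50, 0, -5, 0, -0.0016, 0, -0.0003, 50, 0, -5, 0, -0.0016, 0, -0.0003, 50, 0, 0, 0, 0, 0, 0, 50, 0, 0, 0, 0, 0, 0, 50])

```text
time: 12.95
tool_pos: [0.483, 0.3431, 0.1113]
tcp_rot: [-0.04, 0.957, -0.234, -0.168]
contact_force: [-1.1, 1.0, -0.5]
finger_gap: 0.499
```

```bash
python3 mat.py .482 .344 .1128 -20; python3 snap.py f wrist side
 python3 - <<'E'
from h import *;import pickle
s,c=pickle.load(open("f_side.pkl","rb"))
crop(c,220,210,340,370,4,"pics/f_s.png")
E
```

```text
time 12.95 j [ 0.71  0.53  0.02 -0.34 -1.21  0.53] tcp [0.483  0.3431 0.1113] F [-1.1  1.  -0.5] gap 0.499
shift [-0.0017 -0.0004 -0.001 ] turn [ 0.06 -0.14 -0.13]
13.0 [ 0.714  0.533  0.016 -0.344 -1.208  0.526] [0.4824 0.3433 0.1116] R [[0.8344, -0.4608, -0.3023], [-0.4339, -0.8875, 0.1552], [-0.3398, 0.0016, -0.9405]] [-0.32  0.58 -0.17] 0.502
```

View pics/f_wrist.png

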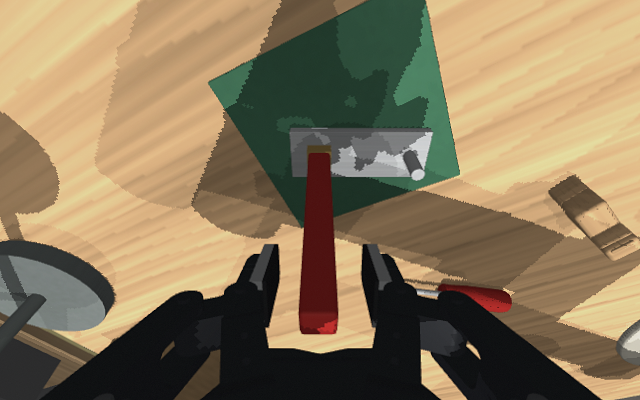

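View pics/f_s.png

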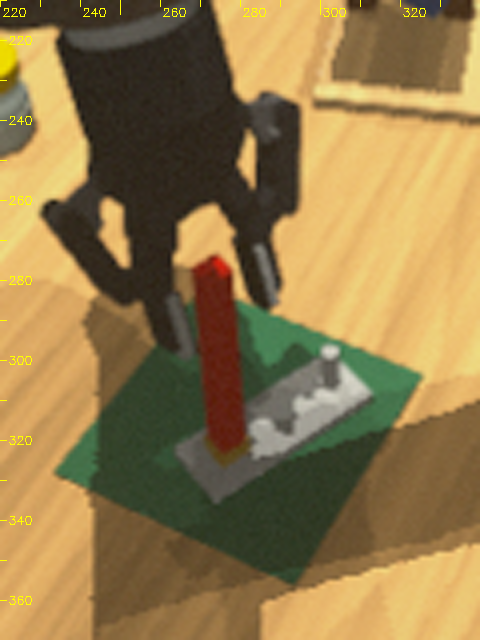

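The handle stands centred between the pads, which are 20° off its axis as planned. I'll grip, lift, yaw 42.3° about vertical, then tilt 30° about the handle's y.

>>> jog_arm(steps=[0, 0, 0, 0, 0, 0, 0, 0, 0, 0, 0, 0, 0, 0, 0, 0, 0, 0, 0, 0, 0, 0, 0, 0, 0, 0, 0, 0, 0, 0, 0, 0, 0, 0, 0], grip_force=120)

```text
time: 13.55
tool_pos: [0.4825, 0.3439, 0.1122]
tcp_rot: [-0.041, 0.957, -0.234, -0.168]
contact_force: [-0.9, 1.8, 1.1]
finger_gap: 0.169
```

```bash
python3 snap.py g wrist; python3 mat.py .482 .344 .1128 -20;  python3 - <<'E'
from h import *;import pickle
s,c=pickle.load(open("g_wrist.pkl","rb"))
crop(c,280,110,450,190,4,"pics/g_z.png")
E
```

```text
13.55 [ 0.714  0.533  0.018 -0.345 -1.209  0.526] [0.4825 0.3439 0.1122] R [[0.8343, -0.4607, -0.3028], [-0.4332, -0.8876, 0.1567], [-0.341, 0.0004, -0.9401]] [-0.89  1.81  1.07] 0.169
time 13.6 j [ 0.71  0.53  0.02 -0.35 -1.21  0.53] tcp [0.4826 0.3439 0.1122] F [-0.8  2.4  0.4] gap 0.17
shift [-0.0007  0.0002 -0.0004] turn [ 0.   -0.06 -0.04]
```

View pics/g_z.png

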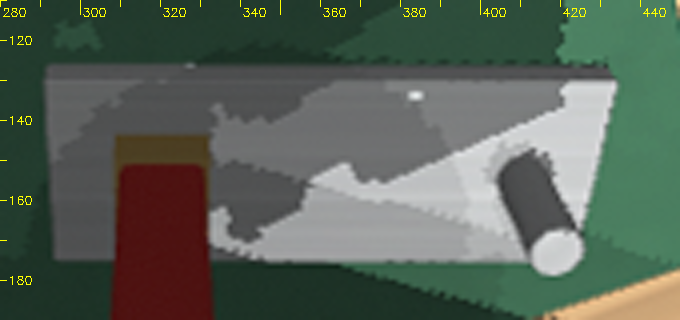

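```bash
cat > pk.py <<'E'
from rel import *;from ik import rz,ry,Q,O,ik,marg,fk2,p as KP,sg,C
import pickle
s,c=pickle.load(open("g_wrist.pkl","rb"))
T0=T_of(s)
tip=onz(c,(415.5,172.5),.039,s)
f=[(292.3,130),(434,130),(421.5,174),(294.5,175)]
Fc=[onz(c,q,.011,s) for q in f]
def unit(v): return v/np.linalg.norm(v)
yw=np.degrees([np.arctan2(*(Fc[a]-Fc[b])[[1,0]]) for a,b in((0,1),(3,2))])
# handle by gripping: origin of poker at handle axis (tool y=0 plane)
YW=-27.4
Rp=rz(np.radians(YW))
Op=tip-Rp@np.array([0,-.07,.036])
if __name__=="__main__":
    print("tip",tip,"yaw",yw-90,"foot c",np.mean(Fc,0), "len",[np.linalg.norm(Fc[0]-Fc[1]),np.linalg.norm(Fc[3]-Fc[2]),np.linalg.norm(Fc[0]-Fc[3])])
    print("origin from tip",Op,"in tool",T0[:3,:3].T@(Op-T0[:3,3]))
    print("foot c rel",Rp.T@(np.mean(Fc,0)-Op))
Tp=np.eye(4);Tp[:3,:3]=Rp;Tp[:3,3]=Op
TOOL_POK=np.linalg.inv(T0)@Tp
def tcp_for(Pw,Rw):
    H=np.eye(4);H[:3,:3]=Rw;H[:3,3]=Pw
    return H@np.linalg.inv(TOOL_POK)
E
python3 pk.py
```

```text
tip [0.4578928  0.28108803 0.039     ] yaw [-27.31190465 -26.83477407] foot c [0.47417767 0.31267853 0.011     ] len [np.float64(0.10438574672276775), np.float64(0.10321982262605163), np.float64(0.03909037069541159)]
origin from tip [0.49010678 0.34323511 0.003     ] in tool [ 0.04383737 -0.00295888  0.10021618]
foot c rel [-7.99780577e-05 -3.44591746e-02  8.00000000e-03]
```

>>> jog_arm(steps=[0, 0, 0, -0.0085, 0, -0.0235, 0, 0, 0, 0, -0.0085, 0, -0.0235, 0, 0, 0, 0, -0.0085, 0, -0.0235, 0, 0, 0, 0, -0.0085, 0, -0.0235, 0, 0, 0, 0, 0, 0, 0, 0, -2.4, 0, -6.63, 0, 0, 0, 0, -2.4, 0, -6.63, 0, 0, 0, 0, -2.4, 0, -6.63, 0, 0, 0, 0, -2.4, 0, -6.63, 0, 0, 0, 0, -2.4, 0, -6.63, 0, 0, 0, 0, -2.4, 0, -6.63, 0, 0, 0, 0, 0, 6, 0, 0, 0, 0, 0, 0, 6, 0, 0, 0, 0, 0, 0, 6, 0, 0, 0, 0, 0, 0, 6, 0, 0, 0, 0, 0, 0, 6, 0, 0, 0, 0, 0, 0, 0, 0, 0, 0, 0, 0])

```text
time: 15.3
tool_pos: [0.4783, 0.3396, 0.2081]
tcp_rot: [-0.008, 0.988, 0.13, 0.083]
contact_force: [-1.4, -0.9, -2.9]
finger_gap: 0.17
```

```bash
sed -i 's/^def tcp_for/TOOL_POK[:3,3]=[.0436,0,.100]\ndef tcp_for/' pk.py
cat > poke.py <<'E'
from pk import *
a=np.array([float(v) for v in sys.argv[1:4]])/1e3  # poker ORIGIN in jig coords, mm
H=tcp_for(O+Q@a,Q);T=rel(H[:3,3],H[:3,:3])
W=T@TOOL_POK;print("poker origin in jig",(Q.T@(W[:3,3]-O)*1e3).round(1),"rot err",np.degrees(R.from_matrix(Q.T@W[:3,:3]).as_rotvec()).round(2))
g=ik(H[:3,3],H[:3,:3],n=4);print("goal joints",[x.round(2).tolist() for x in g])
E
python3 poke.py 0 160 -77;python3 snap.py i wrist
```

```text
time 15.3 j [ 0.95  0.26 -0.29  0.14 -0.89  0.8 ] tcp [0.4783 0.3396 0.2081] F [-1.4 -0.9 -2.9] gap 0.17
shift [-0.0714  0.1876  0.0437] turn [0.29 0.47 0.13]
poker origin in jig [ 80.6 347.5 -61.8] rot err [-0.23  0.47  0.22]
goal joints [[0.67, 0.15, -0.6, 0.11, -0.67, 1.07]]
15.3 [ 0.949  0.264 -0.294  0.142 -0.891  0.8  ] [0.4783 0.3396 0.2081] R [[0.9524, 0.2578, 0.1625], [0.2551, -0.9662, 0.0377], [0.1667, 0.0055, -0.986]] [-1.39 -0.88 -2.9 ] 0.17
```

View pics/i_wrist.png

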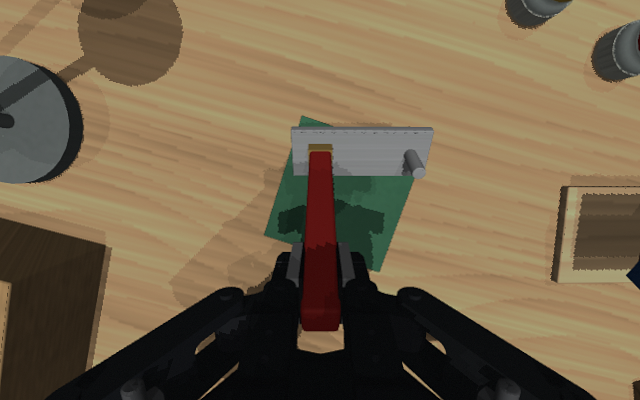

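>>> jog_arm(steps=[0.3, 0.4, 0.1, -0.009, 0.0235, 0.0055, 0, 0, 0, 0, -0.009, 0.0235, 0.0055, 0, 0, 0, 0, -0.009, 0.0235, 0.0055, 0, 0, 0, 0, -0.009, 0.0235, 0.0055, 0, 0, 0, 0, -0.009, 0.0235, 0.0055, 0, 0, 0, 0, -0.009, 0.0235, 0.0055, 0, 0, 0, 0, -0.009, 0.0235, 0.0055, 0, 0, 0, 0, -0.009, 0.0235, 0.0055, 0, 0, 0, 0, 0, 0, 0, 0, 0, 0, 0, 0, 0, 0, 0])

```text
time: 16.35
tool_pos: [0.4713, 0.1461, 0.1547]
tcp_rot: [-0.014, 0.988, 0.127, 0.09]
contact_force: [0.4, 0.1, -2.4]
finger_gap: 0.171
```

```bash
python3 poke.py 0 160 -77;python3 snap.py j wrist side;  python3 - <<'E'
from h import *;import pickle
s,c=pickle.load(open("j_wrist.pkl","rb"))
crop(c,430,110,640,290,3,"pics/j_z.png")
s,c=pickle.load(open("j_side.pkl","rb"))
crop(c,260,150,360,260,5,"pics/j_s.png")
E
```

```text
time 16.35 j [ 0.67  0.15 -0.59  0.11 -0.66  1.07] tcp [0.4713 0.1461 0.1547] F [ 0.4  0.1 -2.4] gap 0.171
shift [-0.0064  0.0027 -0.0006] turn [-0.29 -0.37 -0.19]
poker origin in jig [  6.6 163.  -79.7] rot err [ 0.2  -0.37 -0.28]
goal joints [[0.67, 0.15, -0.6, 0.11, -0.67, 1.07]]
16.4 [ 0.673  0.153 -0.586  0.111 -0.665  1.074] [0.4715 0.1467 0.155 ] R [[0.951, 0.2551, 0.1745], [0.2499, -0.9669, 0.0518], [0.1819, -0.0056, -0.9833]] [-0.7  -0.74 -2.08] 0.172
```

View pics/j_wrist.png

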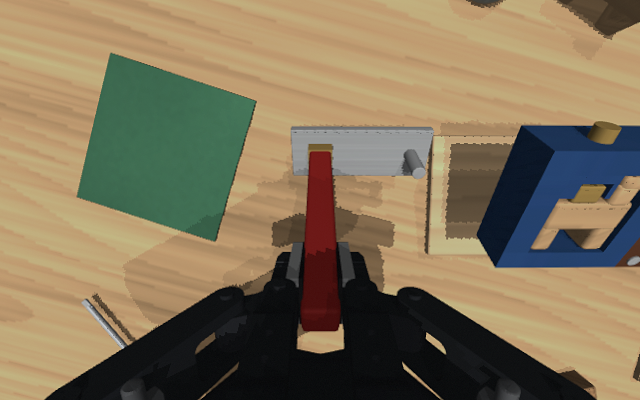

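View pics/j_z.png

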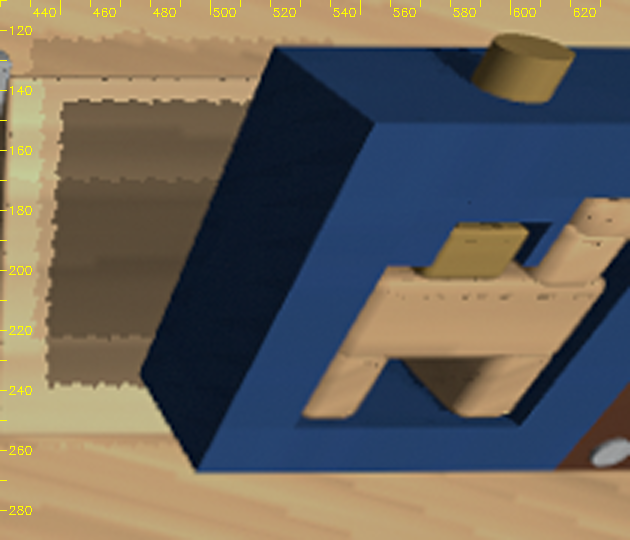

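View pics/j_s.png

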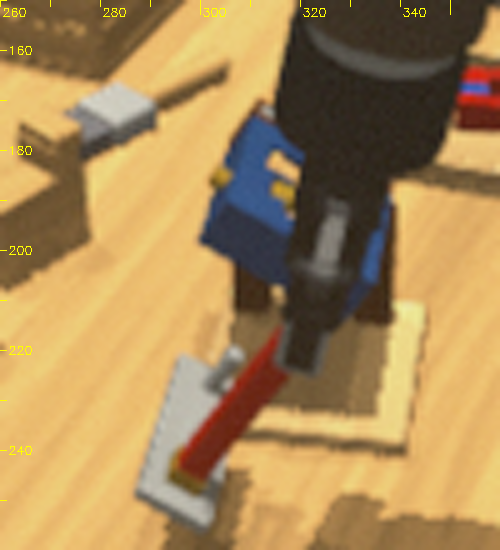

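```bash
python3 - <<'E'
from jig import *
ws,w=pickle.load(open("j_wrist.pkl","rb"))
o=[(w,ws,(45,42,0),(554.5,151)),(w,ws,(-45,42,0),(495.3,267)),(w,ws,(45,42,-33),(521.5,125.3)),(w,ws,(-45,42,-33),(476.7,235)),(w,ws,(-45,-44,0),(616,267))]
fit(o);fit(o,fixz=False)
# horse feet/edges: rump-lower leg corner in plate
O=np.array([.5281,-.0072,.13]);Q=Rj(14.9)
for uv in [(532,249),(543,229)]:
    print(Q.T@(onplane(w,uv,O-Q[:,2]*.001,Q[:,2],ws)-O)*1e3)
E
```

```text
[ 5.28600e-01 -6.10000e-03  1.49402e+01] [[0.6, -0.3], [-0.3, 1.1], [-0.5, -0.6], [-1.2, -0.1], [1.1, 0.2]]
[ 5.28700e-01 -7.70000e-03  1.48065e+01  1.27800e-01] [[0.5, 0.2], [-0.1, 0.2], [-0.1, 0.2], [-0.7, -0.5], [0.1, -0.4]]
[-26.42972227  24.34075143  -1.        ]
[-8.78157741 24.86353849 -1.        ]
```

The jig pose is confirmed to about 1 mm. Now I slide the tool in under the plate.

```bash
sed -i 's/O=np.array(\[.5281,-.0072,.13\])/O=np.array([.5284,-.0070,.13])/' ik.py; python3 poke.py 0 70 -77
```

```text
time 16.45 j [ 0.67  0.15 -0.59  0.11 -0.66  1.07] tcp [0.4713 0.1469 0.1551] F [-0.5  0.3 -2.2] gap 0.17
shift [-0.0061  0.0934 -0.0007] turn [-0.31 -0.43 -0.1 ]
poker origin in jig [  6.7 163.9 -79.3] rot err [ 0.26 -0.43 -0.2 ]
goal joints [[0.47, 0.16, -0.56, 0.06, -0.68, 1.32]]
```

>>> jog_arm(steps=[-0.3, -0.4, -0.1, -0.006, 0.003, -0.0005, 0, 0, 0, 0, 0, 0.01, 0, 0, 0, 0, 0, 0, 0.012, 0, 0, 0, 0, 0, 0, 0.012, 0, 0, 0, 0, 0, 0, 0.012, 0, 0, 0, 0, 0, 0, 0.012, 0, 0, 0, 0, 0, 0, 0.012, 0, 0, 0, 0, 0, 0, 0.01, 0, 0, 0, 0, 0, 0, 0.01, 0, 0, 0, 0, 0, 0, 0, 0, 0, 0, 0, 0, 0, 0, 0, 0])

```text
time: 17.55
tool_pos: [0.4882, 0.0544, 0.1541]
tcp_rot: [-0.011, 0.988, 0.129, 0.087]
contact_force: [0.7, 0.3, -0.9]
finger_gap: 0.17
```

```bash
python3 poke.py 0 70 -77;python3 snap.py k wrist side;  python3 - <<'E'
from h import *;import pickle
s,c=pickle.load(open("k_side.pkl","rb"))
crop(c,270,150,370,250,6,"pics/k_s.png")
E
```

```text
time 17.55 j [ 0.46  0.15 -0.57  0.06 -0.68  1.32] tcp [0.4882 0.0544 0.1541] F [ 0.7  0.3 -0.9] gap 0.17
shift [ 0.0012 -0.0004  0.0002] turn [ 0.01  0.02 -0.02]
poker origin in jig [ -1.1  69.6 -76.4] rot err [-0.02  0.02 -0.01]
goal joints [[0.47, 0.16, -0.56, 0.06, -0.68, 1.32]]
17.6 [ 0.465  0.155 -0.566  0.057 -0.679  1.323] [0.4881 0.0546 0.1541] R [[0.9517, 0.2565, 0.1687], [0.2527, -0.9665, 0.0445], [0.1745, 0.0003, -0.9847]] [-0.22  0.26 -2.65] 0.172
```

View pics/k_wrist.png

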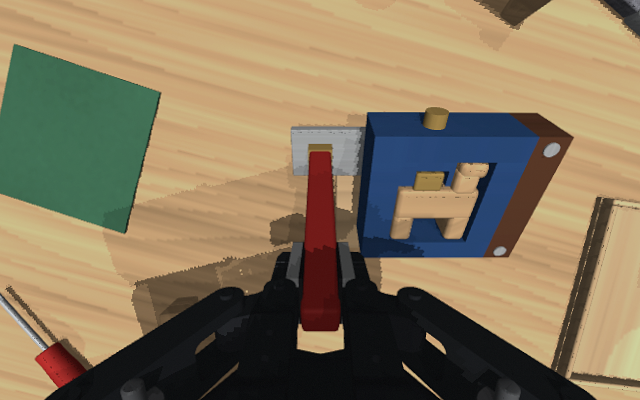

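View pics/k_s.png

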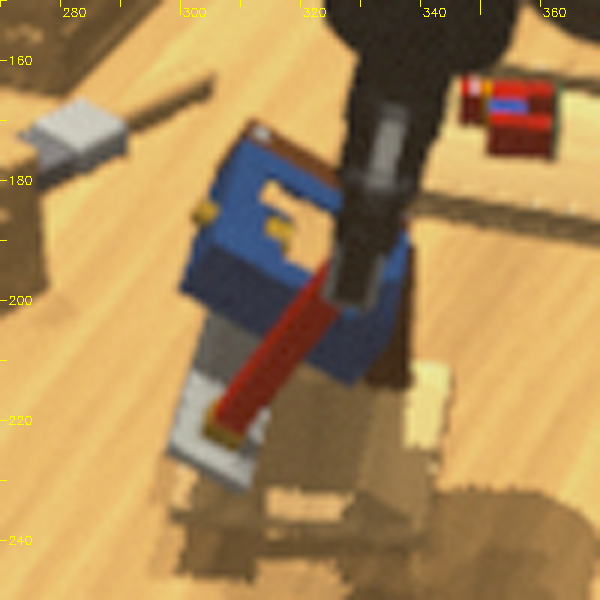

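>>> jog_arm(steps=[0, 0, 0, 0.001, -0.0004, 0, 0, 0, 0, 0, -0.001, 0, -0.0026, 0, 0, 0, 0, -0.001, 0, -0.0026, 0, 0, 0, 0, -0.001, 0, -0.0026, 0, 0, 0, 0, -0.001, 0, -0.0026, 0, 0, 0, 0, -0.001, 0, -0.0026, 0, 0, 0, 0, 0, 0, 0, 0, 0, 0, 0, 0, 0, 0, 0])

```text
time: 18.45
tool_pos: [0.482, 0.0533, 0.1663]
tcp_rot: [-0.011, 0.988, 0.129, 0.087]
contact_force: [0.5, 0.6, -2.5]
finger_gap: 0.17
```

```bash
python3 poke.py 0 70 -41
```

```text
time 18.45 j [ 0.47  0.13 -0.56  0.06 -0.71  1.32] tcp [0.482  0.0533 0.1663] F [ 0.5  0.6 -2.5] gap 0.17
shift [-0.0071  0.0002 -0.0206] turn [ 0.01  0.   -0.  ]
poker origin in jig [ -0.4  70.2 -62.7] rot err [-0.01  0.    0.  ]
goal joints [[0.47, 0.09, -0.55, 0.05, -0.76, 1.32]]
```

The pin is in the hole with no side force. Pushing up.

>>> jog_arm(steps=[0, 0, 0, -0.001, 0, -0.0026, 0, 0, 0, 0, -0.001, 0, -0.0026, 0, 0, 0, 0, -0.001, 0, -0.0026, 0, 0, 0, 0, -0.001, 0, -0.0026, 0, 0, 0, 0, -0.001, 0, -0.0026, 0, 0, 0, 0, -0.001, 0, -0.0026, 0, 0, 0, 0, 0, 0, 0, 0])

```text
time: 19.15
tool_pos: [0.4736, 0.0512, 0.181]
tcp_rot: [-0.011, 0.988, 0.129, 0.087]
contact_force: [0.6, 0.5, -3.2]
finger_gap: 0.17
```

```bash
python3 poke.py 0 70 -41; python3 snap.py l wrist
```

```text
time 19.15 j [ 0.47  0.09 -0.56  0.06 -0.75  1.32] tcp [0.4736 0.0512 0.181 ] F [ 0.6  0.5 -3.2] gap 0.17
shift [-0.0011  0.0003 -0.0046] turn [ 0.   -0.02  0.  ]
poker origin in jig [ -0.5  70.3 -45.7] rot err [-0.   -0.02  0.01]
goal joints [[0.47, 0.09, -0.55, 0.05, -0.76, 1.32]]
19.15 [ 0.474  0.094 -0.558  0.055 -0.748  1.319] [0.4736 0.0512 0.181 ] R [[0.9516, 0.2565, 0.1692], [0.2526, -0.9665, 0.0448], [0.175, 0.0001, -0.9846]] [ 0.62  0.47 -3.22] 0.17
```

View pics/l_wrist.png

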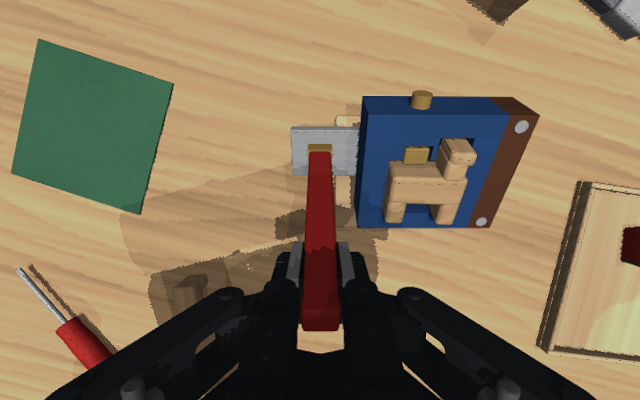

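The horse is rising: its sides show above the plate near (425,190). I'll creep up the last few millimetres.

>>> jog_arm(steps=[0, 0, 0, -0.0004, 0, -0.001, 0, 0, 0, 0, -0.0004, 0, -0.001, 0, 0, 0, 0, -0.0004, 0, -0.001, 0, 0, 0, 0, -0.0003, 0, -0.001, 0, 0, 0, 0, 0, 0, 0, 0, 0, 0, 0, 0, 0, 0, 0])

```text
time: 19.8
tool_pos: [0.4717, 0.0506, 0.1845]
tcp_rot: [-0.011, 0.988, 0.129, 0.087]
contact_force: [2.0, -0.3, -3.2]
finger_gap: 0.171
```

```bash
python3 poke.py 0 70 -41; python3 snap.py m wrist side; python3 - <<'E'
from h import *;import pickle
s,c=pickle.load(open("m_wrist.pkl","rb"))
crop(c,340,80,550,240,3,"pics/m_z.png")
s,c=pickle.load(open("m_side.pkl","rb"))
crop(c,270,150,370,250,6,"pics/m_s.png")
E
```

```text
time 19.8 j [ 0.48  0.09 -0.56  0.06 -0.76  1.32] tcp [0.4717 0.0506 0.1845] F [ 2.  -0.3 -3.2] gap 0.171
shift [ 0.0002  0.0002 -0.0008] turn [ 0.01 -0.01  0.01]
poker origin in jig [ -0.5  70.2 -41.7] rot err [-0.01 -0.01  0.02]
goal joints [[0.47, 0.09, -0.55, 0.05, -0.76, 1.32]]
19.85 [ 0.475  0.087 -0.556  0.055 -0.757  1.318] [0.4717 0.0506 0.1845] R [[0.9516, 0.2566, 0.1691], [0.2527, -0.9665, 0.0446], [0.1749, 0.0003, -0.9846]] [ 0.65 -0.06 -3.66] 0.167
```

View pics/m_z.png

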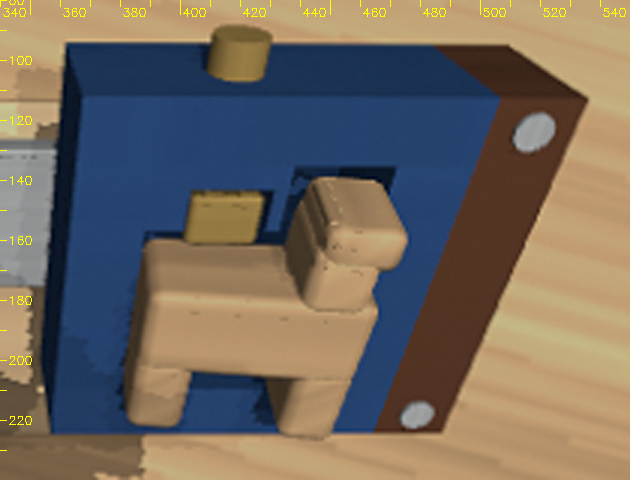

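View pics/m_s.png

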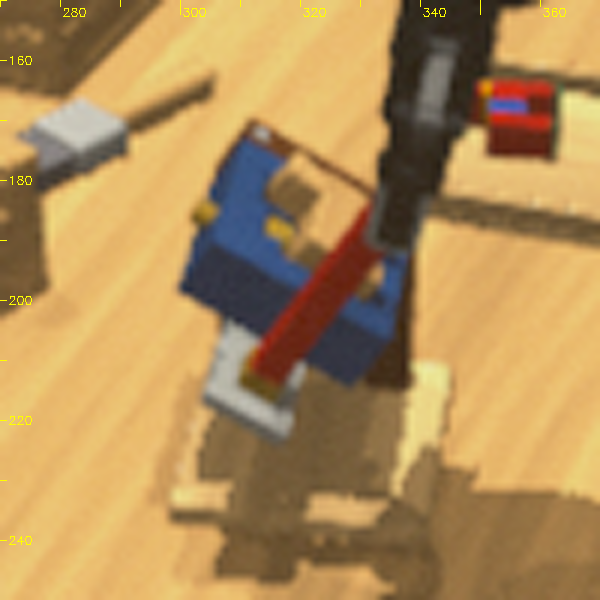

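```bash
python3 - <<'E'
from ik import *
s,c=pickle.load(open("m_wrist.pkl","rb"))
for h in (14,16,17,18,19,20): print(h,[proj(c,O+Q@(np.array([a,b,h])/1e3),s).round(1).tolist() for a,b in((11,24),(11,-24),(29,-24))])
E
```

```text
14 [[394.5, 173.2], [470.7, 173.4], [479.8, 147.6]]
16 [[395.2, 175.0], [472.0, 175.1], [481.3, 149.2]]
17 [[395.5, 175.8], [472.6, 176.0], [482.0, 150.0]]
18 [[395.8, 176.7], [473.3, 176.8], [482.7, 150.8]]
19 [[396.2, 177.6], [473.9, 177.7], [483.5, 151.6]]
20 [[396.5, 178.5], [474.6, 178.6], [484.2, 152.4]]
```

```bash
python3 - <<'E'
from ik import *
s,c=pickle.load(open("m_wrist.pkl","rb"))
for q,o in(((45,-60,0),(536,112.3)),((-45,42,0),(356.7,224)),((45,42,0),(367.5,112)),((-45,-60,0),(487,224)),((45,-44,0),(507,112))): print(q,proj(c,O+Q@(np.array(q)/1e3),s).round(1),o)
from jig import fit
s2=s
fit([(c,s,q,o) for q,o in(((45,-60,0),(536,112.3)),((-45,42,0),(356.7,224)),((45,42,0),(367.5,112)),((-45,-60,0),(487,224)))])
for y in(24,-24): print(proj(c,O+Q@(np.array([0,y,19])/1e3),s))
E
```

```text
(45, -60, 0) [537.7 113. ] (536, 112.3)
(-45, 42, 0) [356.9 225. ] (356.7, 224)
(45, 42, 0) [368.2 112. ] (367.5, 112)
(-45, -60, 0) [487.7 225. ] (487, 224)
(45, -44, 0) [511.4 112.8] (507, 112)
[ 5.28600e-01 -6.40000e-03  1.50737e+01] [[0.6, -0.3], [-0.4, 0.7], [-0.4, -0.4], [0.2, 0.3]]
[393.48993586 192.1786801 ]
[468.62663896 192.25725302]
```

```bash
python3 - <<'E'
from ik import *
for n in "km":
    s,c=pickle.load(open(n+"_wrist.pkl","rb"))
    crop(c,360,140,500,250,5,f"pics/{n}_h.png")
    print(n,s["time"])
    for h in (-1,19,-5): print(h,{(a,b):proj(c,O+Q@(np.array([a,b,h])/1e3),s).round(1).tolist() for a,b in((11,24),(-11,24),(-29,24),(29,-24),(-29,-24),(11,-24))})
E
```

```text
k 17.55
-1 {(11, 24): [400.4, 190.8], (-11, 24): [394.7, 219.8], (-29, 24): [390.5, 240.7], (29, -24): [494.5, 163.6], (-29, -24): [463.6, 240.6], (11, -24): [483.6, 190.8]}
19 {(11, 24): [408.6, 213.1], (-11, 24): [401.6, 243.1], (-29, 24): [396.7, 264.4], (29, -24): [513.3, 184.6], (-29, -24): [476.0, 264.2], (11, -24): [500.0, 213.1]}
-5 {(11, 24): [399.0, 186.8], (-11, 24): [393.4, 215.6], (-29, 24): [389.4, 236.4], (29, -24): [491.1, 159.9], (-29, -24): [461.3, 236.3], (11, -24): [480.7, 186.8]}
m 19.8
-1 {(11, 24): [390.1, 161.2], (-11, 24): [385.7, 188.3], (-29, 24): [382.5, 208.1], (29, -24): [469.8, 136.5], (-29, -24): [446.6, 208.1], (11, -24): [461.8, 161.4]}
19 {(11, 24): [396.2, 177.6], (-11, 24): [391.0, 205.8], (-29, 24): [387.3, 226.2], (29, -24): [483.5, 151.6], (-29, -24): [456.2, 226.2], (11, -24): [473.9, 177.7]}
-5 {(11, 24): [389.0, 158.2], (-11, 24): [384.7, 185.1], (-29, 24): [381.6, 204.8], (29, -24): [467.4, 133.8], (-29, -24): [444.8, 204.8], (11, -24): [459.6, 158.4]}
```

View pics/k_h.png

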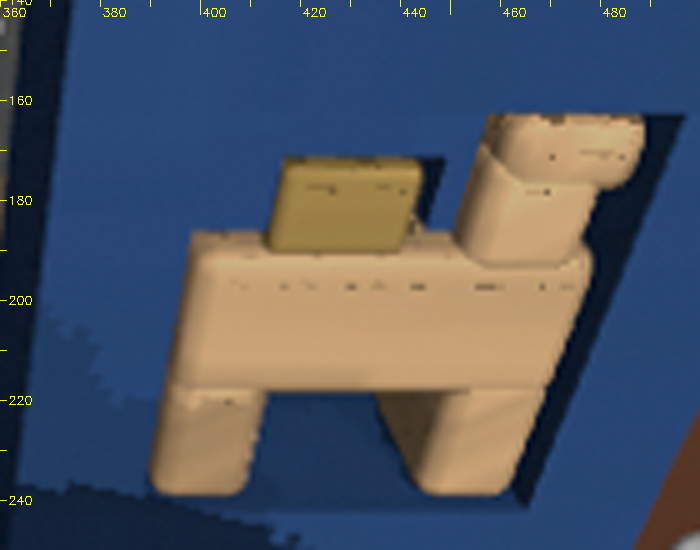

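View pics/m_h.png

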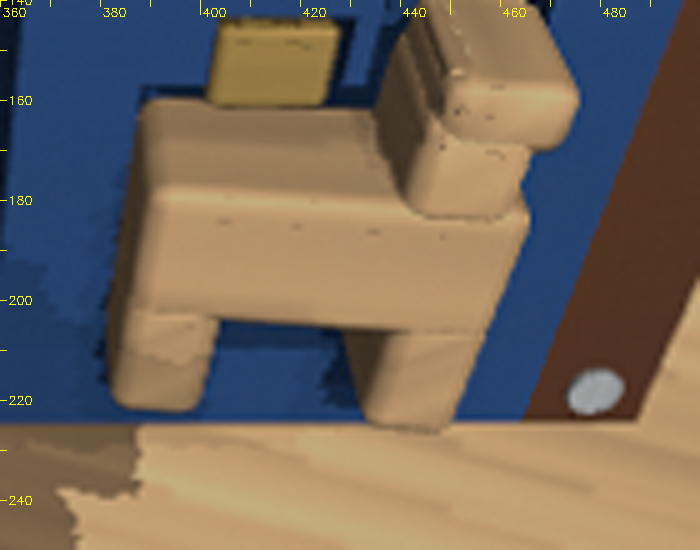

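The plate corners project within 1 px, so the jig pose is good. The horse stands about 19 mm proud, cocked by a few degrees with the chest side higher, and gripping chest to rump will square that up. Now I withdraw the tool.

>>> jog_arm(steps=[0, 0, 0, 0.001, 0, 0.0026, 0, 0, 0, 0, 0.001, 0, 0.0026, 0, 0, 0, 0, 0.001, 0, 0.0026, 0, 0, 0, 0, 0.001, 0, 0.0027, 0, 0, 0, 0, 0.001, 0, 0.0027, 0, 0, 0, 0, 0.001, 0, 0.0027, 0, 0, 0, 0, 0.001, 0, 0.0027, 0, 0, 0, 0, 0.001, 0, 0.0027, 0, 0, 0, 0, 0.001, 0, 0.0027, 0, 0, 0, 0, 0.001, 0, 0.0027, 0, 0, 0, 0, 0.001, 0, 0.0027, 0, 0, 0, 0, 0.001, 0, 0.0027, 0, 0, 0, 0, 0.001, 0, 0.0027, 0, 0, 0, 0, 0, 0, 0, 0])

```text
time: 21.3
tool_pos: [0.4898, 0.0554, 0.1518]
tcp_rot: [-0.011, 0.988, 0.129, 0.086]
contact_force: [-0.1, 0.1, -2.6]
finger_gap: 0.171
```

```bash
python3 poke.py 0 170 -77; python3 snap.py n wrist; python3 - <<'E'
from ik import *
s,c=pickle.load(open("n_wrist.pkl","rb"))
crop(c,360,130,520,290,4,f"pics/n_h.png")
E
```

```text
time 21.3 j [ 0.47  0.16 -0.57  0.06 -0.67  1.32] tcp [0.4898 0.0554 0.1518] F [-0.1  0.1 -2.6] gap 0.171
shift [-0.0002 -0.0998 -0.0025] turn [0.02 0.06 0.01]
poker origin in jig [ -0.8  70.2 -79.4] rot err [-0.01  0.06  0.01]
goal joints [[0.7, 0.15, -0.6, 0.12, -0.67, 1.05]]
21.3 [ 0.465  0.161 -0.565  0.057 -0.674  1.323] [0.4898 0.0554 0.1518] R [[0.9518, 0.2566, 0.168], [0.2527, -0.9665, 0.0442], [0.1737, 0.0004, -0.9848]] [-0.12  0.07 -2.59] 0.171
```

View pics/n_h.png

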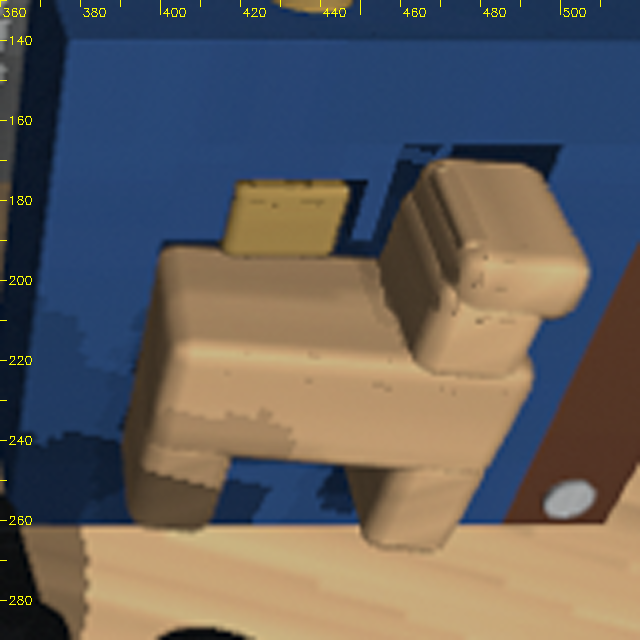

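The horse stays up. Sliding the tool out and returning towards the mat.

>>> jog_arm(steps=[0, 0, 0, 0, -0.01, 0, 0, 0, 0, 0, 0, -0.013, 0, 0, 0, 0, 0, 0, -0.013, 0, 0, 0, 0, 0, 0, -0.013, 0, 0, 0, 0, 0, 0, -0.013, 0, 0, 0, 0, 0, 0, -0.013, 0, 0, 0, 0, 0, 0, -0.013, 0, 0, 0, 0, 0, 0, -0.013, 0, 0, 0, 0, 0, 0.009, -0.022, -0.0055, 0, 0, 0, 0, 0.009, -0.022, -0.0055, 0, 0, 0, 0, 0.009, -0.022, -0.0055, 0, 0, 0, 0, 0.009, -0.022, -0.0055, 0, 0, 0, 0, 0.009, -0.022, -0.0055, 0, 0, 0, 0, 0.009, -0.022, -0.0055, 0, 0, 0, 0, 0.009, -0.022, -0.0055, 0, 0, 0, 0, 0.009, -0.022, -0.0055, 0, 0, 0, 0, 0, 0, 0, 0])

```text
time: 23.05
tool_pos: [0.4804, 0.3434, 0.2094]
tcp_rot: [-0.013, 0.987, 0.13, 0.089]
contact_force: [0.4, 0.3, -1.8]
finger_gap: 0.169
```

>>> jog_arm(steps=[0, -6, 0, 0, 0, 0, 0, 0, -6, 0, 0, 0, 0, 0, 0, -6, 0, 0, 0, 0, 0, 0, -6, 0, 0, 0, 0, 0, 0, -6, 0, 0, 0, 0, 0, 2.4, 0, 6.63, 0, 0, 0, 0, 2.4, 0, 6.63, 0, 0, 0, 0, 2.4, 0, 6.63, 0, 0, 0, 0, 2.4, 0, 6.63, 0, 0, 0, 0, 2.4, 0, 6.63, 0, 0, 0, 0, 2.4, 0, 6.63, 0, 0, 0, 0, 0, 0, 0, 0, 0, 0, 0])

```text
time: 24.25
tool_pos: [0.4796, 0.3387, 0.2085]
tcp_rot: [-0.041, 0.957, -0.234, -0.168]
contact_force: [0.1, -0.3, -2.1]
finger_gap: 0.17
```

```bash
cat > stand.py <<'E'
from pk import *
z=float(sys.argv[1])
Rw=rz(np.radians(-27.4));H=tcp_for(np.array([.4885,.3415,z]),Rw);T=rel(H[:3,3],H[:3,:3])
W=T@TOOL_POK;print("poker at",W[:3,3].round(4),"rot err",np.degrees(R.from_matrix(Rw.T@W[:3,:3]).as_rotvec()).round(2),"world up in tool",T[2,:3].round(3))
E
python3 stand.py .004; python3 snap.py o wrist
```

```text
time 24.25 j [ 0.71  0.44  0.11 -0.33 -1.39  0.46] tcp [0.4796 0.3387 0.2085] F [ 0.1 -0.3 -2.1] gap 0.17
shift [ 0.0322 -0.0067  0.0901] turn [-0.04 -0.05 -0.05]
poker at [0.4858 0.3354 0.0997] rot err [ 0.02 -0.05 -0.07] world up in tool [-0.34  0.   -0.94]
24.25 [ 0.712  0.436  0.11  -0.327 -1.387  0.462] [0.4796 0.3387 0.2085] R [[0.8341, -0.4617, -0.3017], [-0.4342, -0.887, 0.157], [-0.3401, 0.0001, -0.9404]] [ 0.07 -0.28 -2.14] 0.17
```

View pics/o_wrist.png

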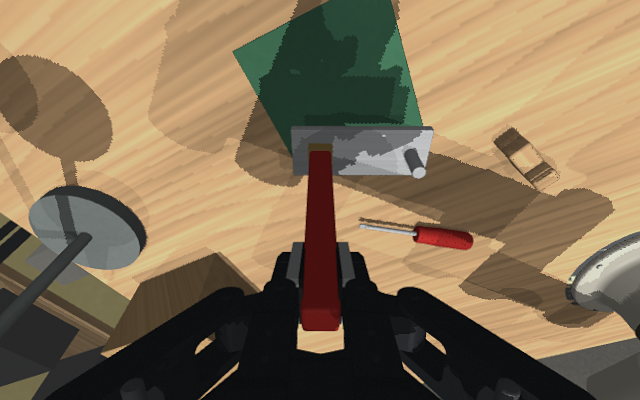

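>>> jog_arm(steps=[0, 0, 0, 0.0046, -0.001, 0.0128, 0, 0, 0, 0, 0.0046, -0.001, 0.0128, 0, 0, 0, 0, 0.0046, -0.001, 0.0128, 0, 0, 0, 0, 0.0046, -0.001, 0.0128, 0, 0, 0, 0, 0.0046, -0.001, 0.0128, 0, 0, 0, 0, 0.0046, -0.001, 0.0128, 0, 0, 0, 0, 0.0046, -0.001, 0.0128, 0, 0, 0, 0, 0, 0, 0, 0, 0, 0, 0, 0, 0, 0, 0])

```text
time: 25.2
tool_pos: [0.4828, 0.3457, 0.1123]
tcp_rot: [-0.041, 0.957, -0.234, -0.168]
contact_force: [-0.1, 0.2, -2.3]
finger_gap: 0.167
```

```bash
python3 stand.py .003
```

```text
time 25.2 j [ 0.72  0.53  0.02 -0.35 -1.21  0.52] tcp [0.4828 0.3457 0.1123] F [-0.1  0.2 -2.3] gap 0.167
shift [0.0002 0.0011 0.0004] turn [ 0.02 -0.   -0.02]
poker at [0.4889 0.3425 0.0034] rot err [-0.03 -0.   -0.01] world up in tool [-0.341  0.001 -0.94 ]
```

>>> jog_arm(steps=[0, 0, 0, 0.0003, 0, 0.0008, 0, 0, 0, 0, 0.0003, 0, 0.0008, 0, 0, 0, 0, 0, 0, 0, 0])

```text
time: 25.5
tool_pos: [0.483, 0.3458, 0.1121]
tcp_rot: [-0.041, 0.957, -0.233, -0.168]
contact_force: [-0.8, 0.5, 4.1]
finger_gap: 0.171
```

>>> jog_arm(steps=[0, 0, 0, 0, 0, 0, 60, 0, 0, 0, 0, 0, 0, 60, 0, 0, 0, 0, 0, 0, 60, 0, 0, 0, 0, 0, 0, 60, 0, 0, 0, 0, 0, -0.01, 60, 0, 0, 0, 0, 0, -0.02, 60, 0, 0, 0, 0, 0, -0.025, 60, 0, 0, 0, 0, 0, -0.025, 60, 0, 0, 0, 0, 0, -0.025, 60, 0, 0, 0, 0, 0, -0.02, 60])

```text
time: 26.5
tool_pos: [0.5217, 0.3258, 0.2311]
tcp_rot: [-0.041, 0.957, -0.234, -0.167]
contact_force: [-0.6, 0.9, -0.9]
finger_gap: 0.605
```

```bash
python3 snap.py q wrist side;  python3 - <<'E'
from ik import *
s,c=pickle.load(open("q_side.pkl","rb"))
crop(c,220,230,340,370,4,f"pics/q_h.png")
E
```

```text
26.55 [ 0.655  0.472  0.229 -0.313 -1.477  0.49 ] [0.5238 0.3258 0.2342] R [[0.8368, -0.4613, -0.2948], [-0.4329, -0.8872, 0.1594], [-0.3351, -0.0058, -0.9422]] [1.68 0.51 3.37] 0.599
```

View pics/q_wrist.png

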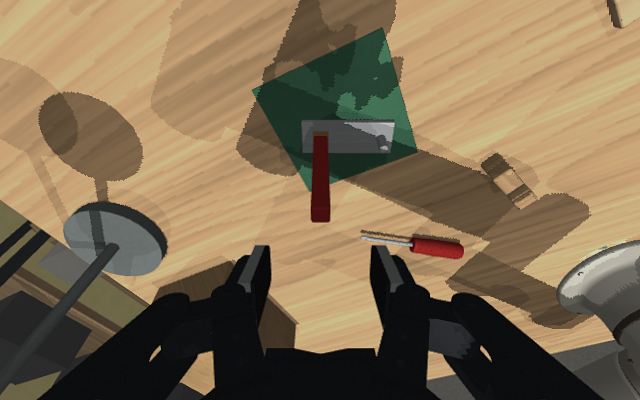

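View pics/q_h.png

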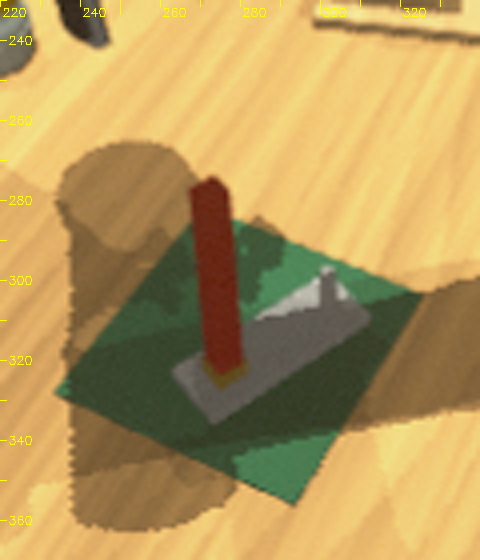

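The poker stands upright on its mat. Next is the hover above the horse.

```bash
cat > horse.py <<'E'
from rel import *;from ik import *
a=np.array([float(v) for v in sys.argv[1:4]])/1e3;tilt=float(sys.argv[4])
roll=float(sys.argv[5]) if len(sys.argv)>5 else 0   # deg about jig x
Rt=Q@rx(np.radians(roll))@np.diag([1.,-1,-1])@ry(np.radians(tilt))
T=rel(O+Q@a,Rt);print("tcp in jig",(Q.T@(T[:3,3]-O)*1e3).round(1),"world up in tool",T[2,:3].round(3))
print([x.round(2).tolist() for x in ik(O+Q@a,Rt,n=4)])
E
python3 horse.py 0 0 100 -10
```

```text
time 26.6 j [ 0.66  0.47  0.23 -0.31 -1.47  0.49] tcp [0.523  0.3262 0.2325] F [-0.1 -0.3  0.3] gap 0.598
shift [ 0.1193  0.3268 -0.0276] turn [ -0.18  37.7  -43.21]
tcp in jig [120.9 323.4  48.6] world up in tool [-0.337 -0.005 -0.942]
[[0.31, -0.01, -0.59, 0.03, -0.64, 1.5]]
```

>>> jog_arm(steps=[0, 0, 0, 0.0133, 0.0363, -0.003, 90, 0, 0, 0, 0.0133, 0.0363, -0.003, 90, 0, 0, 0, 0.0133, 0.0363, -0.003, 90, 0, 0, 0, 0.0133, 0.0363, -0.003, 90, 0, 0, 0, 0.0133, 0.0363, -0.003, 90, 0, 0, 0, 0.0133, 0.0363, -0.003, 90, 0, 0, 0, 0.0133, 0.0363, -0.003, 90, 0, 0, 0, 0.0133, 0.0363, -0.003, 90, 0, 0, 0, 0.0133, 0.0363, -0.003, 90, -2.4, 0, -6.63, 0, 0, 0, 90, -2.4, 0, -6.63, 0, 0, 0, 90, -2.4, 0, -6.63, 0, 0, 0, 90, -2.4, 0, -6.63, 0, 0, 0, 90, -2.4, 0, -6.63, 0, 0, 0, 90, -2.4, 0, -6.63, 0, 0, 0, 90, 0, 8, 0, 0, 0, 0, 90, 0, 8, 0, 0, 0, 0, 90, 0, 8, 0, 0, 0, 0, 90, 0, 8, 0, 0, 0, 0, 90, 0, 8, 0, 0, 0, 0, 90])

```text
time: 28.6
tool_pos: [0.478, -0.0198, 0.214]
tcp_rot: [-0.023, 0.976, 0.127, 0.176]
contact_force: [0.1, -0.3, -0.8]
finger_gap: 0.9
```

>>> jog_arm(steps=[0, 0, 0, 0, 0, 0, 90, 0, 0, 0, 0, 0, 0, 90])

```text
time: 28.8
tool_pos: [0.4773, -0.0202, 0.2135]
tcp_rot: [-0.022, 0.977, 0.128, 0.172]
contact_force: [0.7, 0.4, 0.1]
finger_gap: 0.902
```

```bash
python3 horse.py 0 0 100 -10;python3 snap.py r wrist side;  python3 - <<'E'
from ik import *
s,c=pickle.load(open("r_wrist.pkl","rb"))
crop(c,230,60,430,260,4,f"pics/r_h.png")
E
```

```text
time 28.8 j [ 0.31 -0.01 -0.6   0.03 -0.63  1.5 ] tcp [ 0.4773 -0.0202  0.2135] F [0.7 0.4 0.1] gap 0.902
shift [ 0.0037  0.0004 -0.0019] turn [ 0.03  0.   -0.01]
tcp in jig [-3.9  0.4 98.7] world up in tool [ 0.342  0.    -0.94 ]
[[0.31, -0.01, -0.59, 0.03, -0.64, 1.5]]
28.85 [ 0.31  -0.008 -0.602  0.03  -0.628  1.499] [ 0.4786 -0.0198  0.214 ] R [[0.9078, 0.2569, 0.3316], [0.2415, -0.9664, 0.0876], [0.3429, 0.0006, -0.9394]] [ 0.37 -0.22  0.78] 0.9
```

View pics/r_h.png

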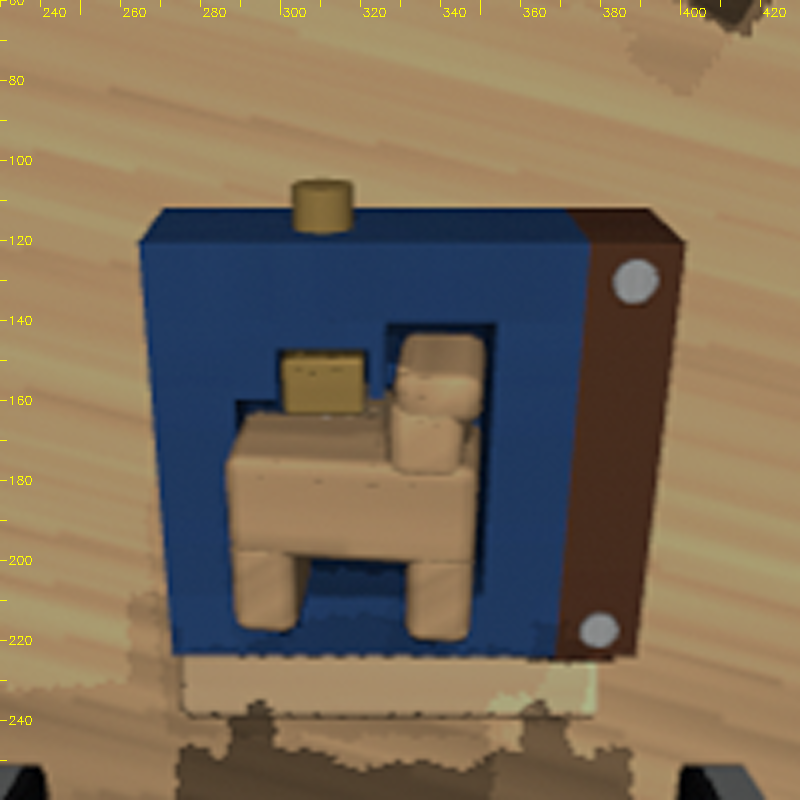

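View pics/r_side.png

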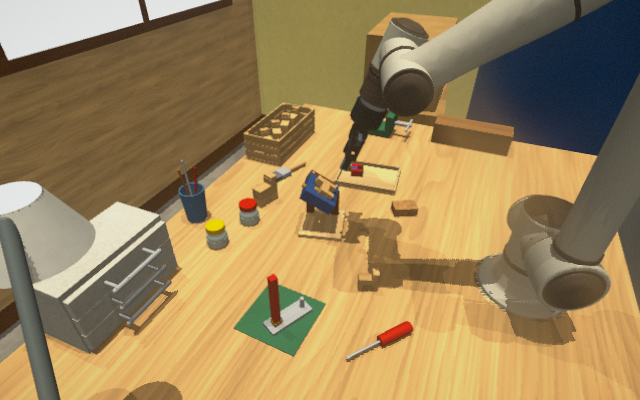

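```bash
python3 - <<'E'
from ik import *
s,c=pickle.load(open("r_wrist.pkl","rb"))
def at(uv,h): return (Q.T@(onplane(c,uv,O+Q[:,2]*h/1e3,Q[:,2],s)-O)*1e3).round(1)
for h in(17,20,23):
    print(h,"rump-back",at((287.5,175),h),"chest-back",at((348.7,176.5),h),"rump-belly",at((288,198),h),"chest-belly",at((348,200.5),h),"feet",at((296,217.5),h),at((340,220),h),"head",at((335,153),h))
for q in((45,42,0),(-45,42,0),(45,-60,0),(-45,-60,0)): print(q,proj(c,O+Q@(np.array(q)/1e3),s).round(1))
E
```

```text
17 rump-back [ 8.3 24.9 17. ] chest-back [  7.2 -20.6  17. ] rump-belly [-10.8  25.4  17. ] chest-belly [-12.9 -21.   17. ] feet [-28.3  19.9  17. ] [-30.6 -15.4  17. ] head [ 25.4 -10.   17. ]
20 rump-back [ 9.6 24.6 20. ] chest-back [  8.5 -20.3  20. ] rump-belly [-9.3 25.1 20. ] chest-belly [-11.4 -20.7  20. ] feet [-26.5  19.6  20. ] [-28.8 -15.1  20. ] head [26.4 -9.8 20. ]
23 rump-back [10.8 24.2 23. ] chest-back [  9.7 -20.   23. ] rump-belly [-7.8 24.7 23. ] chest-belly [ -9.8 -20.4  23. ] feet [-24.7  19.3  23. ] [-27.  -14.9  23. ] head [27.4 -9.7 23. ]
(45, 42, 0) [264.2 120.1]
(-45, 42, 0) [272.7 224. ]
(45, -60, 0) [402.2 120.4]
(-45, -60, 0) [389.3 224.1]
```

```bash
python3 horse.py -1.5 1.5 1 -10
```

```text
time 28.9 j [ 0.31 -0.01 -0.6   0.03 -0.63  1.5 ] tcp [ 0.4792 -0.0196  0.214 ] F [-0.  -0.8  0.1] gap 0.898
shift [ 0.0173 -0.0011  0.0956] turn [ 0.03 -0.07 -0.  ]
tcp in jig [-2.   0.5 98.2] world up in tool [ 0.343  0.001 -0.939]
[[0.31, 0.19, -0.63, 0.04, -0.4, 1.49]]
```

>>> jog_arm(steps=[0, 0, 0, 0.0023, -0.0002, 0.0128, 75, 0, 0, 0, 0.0023, -0.0002, 0.0128, 75, 0, 0, 0, 0.0023, -0.0002, 0.0128, 75, 0, 0, 0, 0.0023, -0.0002, 0.0128, 75, 0, 0, 0, 0.0023, -0.0002, 0.0128, 75, 0, 0, 0, 0.0023, -0.0002, 0.0128, 75, 0, 0, 0, 0, 0, 0, 75])

```text
time: 29.6
tool_pos: [0.5168, -0.0084, 0.1443]
tcp_rot: [-0.022, 0.977, 0.127, 0.171]
contact_force: [0.1, -0.9, 0.6]
finger_gap: 0.752
```

```bash
python3 horse.py -1.5 1.5 1 -10;python3 snap.py t wrist
```

```text
time 29.6 j [ 0.31  0.15 -0.63  0.04 -0.44  1.49] tcp [ 0.5168 -0.0084  0.1443] F [ 0.1 -0.9  0.6] gap 0.752
shift [0.0044 0.0002 0.0167] turn [ 0.03  0.17 -0.02]
tcp in jig [-2.9  1.7 18.2] world up in tool [ 0.339  0.    -0.941]
[[0.31, 0.19, -0.63, 0.04, -0.4, 1.49]]
29.6 [ 0.308  0.154 -0.633  0.04  -0.438  1.489] [ 0.5168 -0.0084  0.1443] R [[0.9092, 0.2566, 0.328], [0.2415, -0.9665, 0.0867], [0.3392, 0.0004, -0.9407]] [ 0.12 -0.89  0.58] 0.752
```

View pics/t_wrist.png

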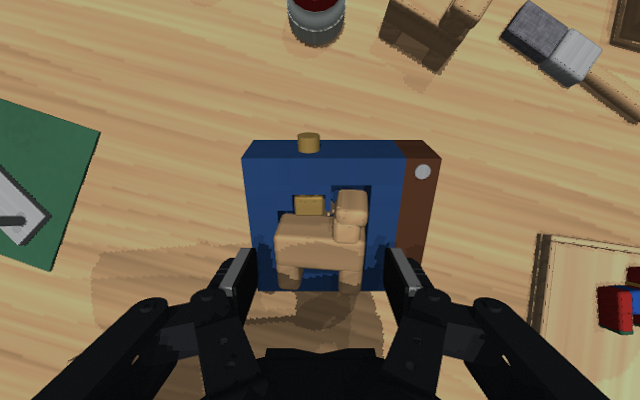

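>>> jog_arm(steps=[0, 0, 0, 0.0015, 0, 0.0055, 75, 0, 0, 0, 0.0015, 0, 0.0055, 75, 0, 0, 0, 0.0015, 0, 0.0055, 75, 0, 0, 0, 0, 0, 0, 75, 0, 0, 0, 0, 0, 0, 75])

```text
time: 30.15
tool_pos: [0.5254, -0.0062, 0.1321]
tcp_rot: [-0.022, 0.976, 0.127, 0.173]
contact_force: [-0.1, 0.5, -0.5]
finger_gap: 0.753
```

```bash
python3 horse.py -1.5 1.5 1 -10;python3 snap.py u wrist side;  python3 - <<'E'
from ik import *
s,c=pickle.load(open("u_wrist.pkl","rb"))
crop(c,220,140,430,340,3,f"pics/u_h.png")
s,c=pickle.load(open("u_side.pkl","rb"))
crop(c,280,150,360,230,7,f"pics/u_s.png")
E
```

```text
time 30.15 j [ 0.31  0.19 -0.63  0.04 -0.4   1.49] tcp [ 0.5254 -0.0062  0.1321] F [-0.1  0.5 -0.5] gap 0.753
shift [0.0002 0.0001 0.0021] turn [ 0.03 -0.04 -0.03]
tcp in jig [-1.3  1.6  3.1] world up in tool [ 0.343  0.    -0.939]
[[0.31, 0.19, -0.63, 0.04, -0.4, 1.49]]
30.2 [ 0.307  0.186 -0.634  0.042 -0.401  1.488] [ 0.5254 -0.0062  0.1322] R [[0.9079, 0.2565, 0.3315], [0.2411, -0.9665, 0.0877], [0.3429, 0.0003, -0.9394]] [ 0.15  0.55 -0.93] 0.751
```

View pics/u_h.png

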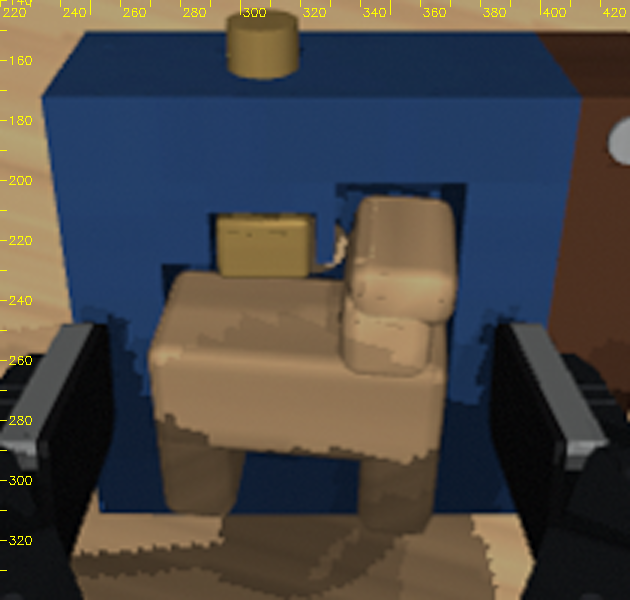

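View pics/u_s.png

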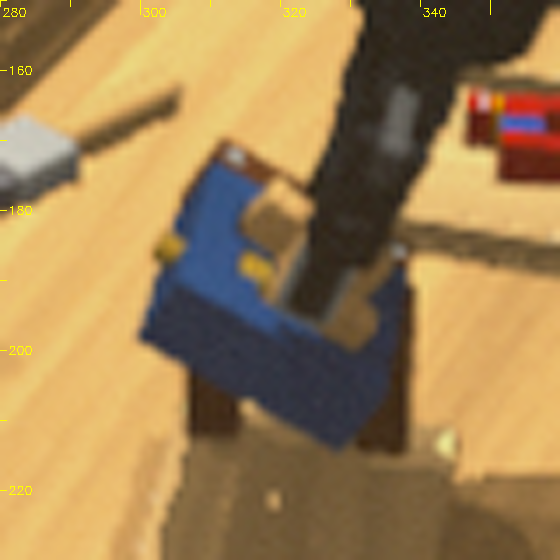

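```bash
python3 - <<'E'
from ik import *
s,c=pickle.load(open("u_wrist.pkl","rb"));T=T_of(s)
for uv,y in(((256.5,248),-.032),((384.5,248),.032)):
    P=onplane(c,uv,T[:3,3]+T[:3,1]*y,T[:3,1],s)
    print("tool",(T[:3,:3].T@(P-T[:3,3])*1e3).round(1),"jig",(Q.T@(P-O)*1e3).round(1))
E
```

```text
tool [  7.9 -32.   -5.5] jig [ 7.5 33.6  7.2]
tool [ 7.3 32.  -4. ] jig [  6.5 -30.4   5.8]
```

>>> jog_arm(steps=[0, 0, 0, 0.0005, 0, 0.003, 75, 0, 0, 0, 0, 0, 0, 75, 0, 0, 0, 0, 0, 0, 45, 0, 0, 0, 0, 0, 0, 40, 0, 0, 0, 0, 0, 0, 40, 0, 0, 0, 0, 0, 0, 40, 0, 0, 0, 0, 0, 0, 40], grip_force=50)

```text
time: 30.95
tool_pos: [0.527, -0.0057, 0.1296]
tcp_rot: [-0.022, 0.976, 0.127, 0.173]
contact_force: [0.6, 0.5, 0.9]
finger_gap: 0.552
```

```bash
python3 horse.py -1.5 1.5 100 -10;python3 snap.py v wrist;  python3 - <<'E'
from ik import *
s,c=pickle.load(open("v_wrist.pkl","rb"))
crop(c,220,140,430,340,3,f"pics/v_h.png")
E
```

```text
time 30.95 j [ 0.31  0.19 -0.63  0.04 -0.39  1.49] tcp [ 0.527  -0.0057  0.1296] F [0.6 0.5 0.9] gap 0.552
shift [-0.0176  0.0001 -0.0983] turn [ 0.03 -0.07 -0.02]
tcp in jig [-1.1  1.6  0.2] world up in tool [ 0.343  0.    -0.939]
[[0.31, -0.01, -0.6, 0.03, -0.63, 1.5]]
30.95 [ 0.307  0.192 -0.635  0.043 -0.394  1.487] [ 0.527  -0.0057  0.1296] R [[0.9078, 0.2566, 0.3318], [0.2411, -0.9665, 0.0878], [0.3432, 0.0003, -0.9393]] [0.63 0.48 0.9 ] 0.552
```

View pics/v_h.png

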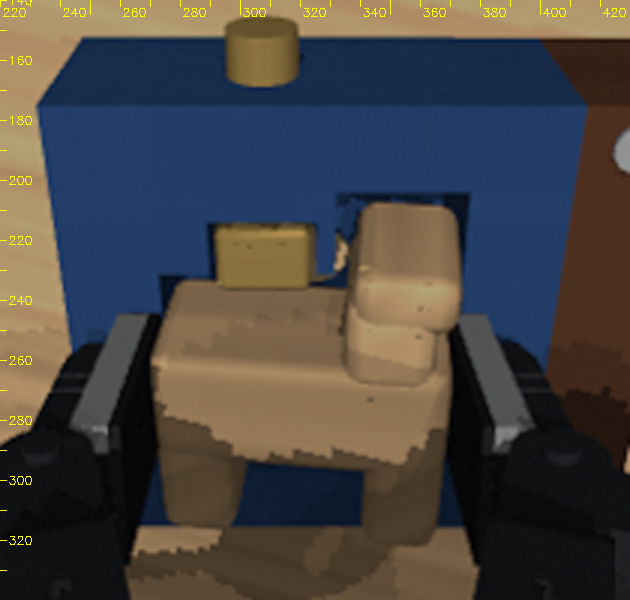

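>>> jog_arm(steps=[0, 0, 0, 0, 0, 0, 40, 0, 0, 0, 0, 0, 0, 40, 0, 0, 0, -0.0007, 0, -0.004, 40, 0, 0, 0, -0.0007, 0, -0.004, 40, 0, 0, 0, -0.0007, 0, -0.004, 40, 0, 0, 0, -0.0009, 0, -0.005, 40, 0, 0, 0, -0.0018, 0, -0.01, 40, 0, 0, 0, -0.0027, 0, -0.015, 40, 0, 0, 0, -0.0036, 0, -0.02, 40, 0, 0, 0, -0.0036, 0, -0.02, 40, 0, 0, 0, 0, 0, 0, 40], grip_force=75)

```text
time: 32.1
tool_pos: [0.4865, -0.0166, 0.2046]
tcp_rot: [-0.023, 0.976, 0.127, 0.175]
contact_force: [0.1, 0.8, -0.0]
finger_gap: 0.544
```

```bash
python3 horse.py -1.5 1.5 100 -10;python3 snap.py w wrist side;  python3 - <<'E'
from ik import *
s,c=pickle.load(open("w_wrist.pkl","rb"))
crop(c,220,140,430,340,3,f"pics/w_h.png")
s,c=pickle.load(open("w_side.pkl","rb"))
crop(c,280,110,380,220,5,f"pics/w_s.png")
E
```

```text
time 32.1 j [ 0.31  0.02 -0.61  0.03 -0.59  1.49] tcp [ 0.4865 -0.0166  0.2046] F [ 0.1  0.8 -0. ] gap 0.544
shift [-0.0039  0.     -0.0135] turn [ 0.03 -0.39 -0.01]
tcp in jig [ 0.1  1.5 86.1] world up in tool [ 0.348  0.    -0.937]
[[0.31, -0.01, -0.6, 0.03, -0.63, 1.5]]
32.15 [ 0.312  0.018 -0.609  0.033 -0.592  1.494] [ 0.4864 -0.0165  0.2031] R [[0.9067, 0.2566, 0.3347], [0.2407, -0.9665, 0.0888], [0.3462, 0.0001, -0.9381]] [ 0.31 -0.22 -0.59] 0.546
```

View pics/w_h.png

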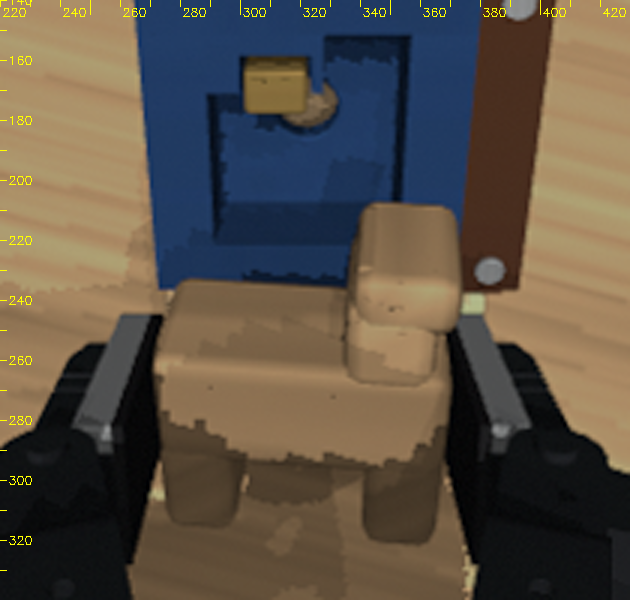

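View pics/w_s.png

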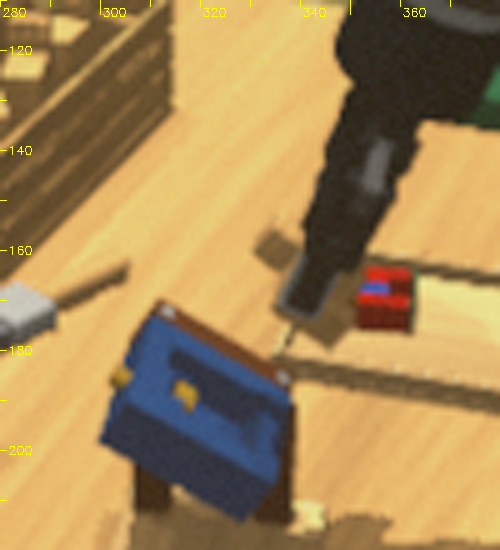

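The horse is out and held. I'll check its roll in the grip so I can set it down flat.

```bash
cat > hp.py <<'E'
from ik import *
def hpose(c,s,pts):
    K=np.array([[c["fx"],0,c["cx"]],[0,c["fy"],c["cy"]],[0,0,1]])
    obj=np.array([k for k,_ in pts],float)/1e3;im=np.array([v for _,v in pts],float)
    ok,rv,tv=cv2.solvePnP(obj,im,K,np.array([c["k1"],0,0,0.]),flags=cv2.SOLVEPNP_SQPNP)
    ok,rv,tv=cv2.solvePnP(obj,im,K,np.array([c["k1"],0,0,0.]),rv,tv,True)
    pr=cv2.projectPoints(obj,rv,tv,K,np.array([c["k1"],0,0,0.]))[0][:,0]
    print("resid",(pr-im).round(1).tolist())
    H=np.eye(4);H[:3,:3]=cv2.Rodrigues(rv)[0];H[:3,3]=tv.ravel()
    return np.array(c["T_tool_cam"])@H
if __name__=="__main__":
    s,c=pickle.load(open("w_wrist.pkl","rb"))
    pts=[((10.5,23.5,11.5),(271.7,260)),((10.5,-23.5,11.5),(370,265)),((-28.5,23.5,11.5),(275.5,313)),((-28.5,-23.5,11.5),(366,319.5)),((28.5,-23.5,11.5),(373,236.5)),((28.5,-7.5,11.5),(338.5,235)),((10.5,23.5,-11.5),(279,235))]
    G=hpose(c,s,pts);print(G.round(4))
    M=np.diag([1.,-1,-1])@ry(np.radians(-10))
    print("horse vs nominal (deg, tool axes)",np.degrees(R.from_matrix(G[:3,:3]@M.T.T).as_rotvec()) if 0 else np.degrees(R.from_matrix(G[:3,:3]@M).as_rotvec()).round(1))
    np.save("G.npy",G)
E
python3 hp.py
```

```text
resid [[0.0, 1.5], [0.0, 0.9], [1.9, 1.7], [-2.5, -0.2], [0.7, -0.7], [-1.0, -0.7], [0.9, -2.6]]
[[ 9.706e-01  1.650e-02 -2.402e-01 -3.900e-03]
 [ 2.200e-03 -9.982e-01 -5.980e-02  5.000e-04]
 [-2.408e-01  5.750e-02 -9.689e-01  5.000e-04]
 [ 0.000e+00  0.000e+00  0.000e+00  1.000e+00]]
horse vs nominal (deg, tool axes) [-3.3  3.9  0.8]
```

```bash
cat > place.py <<'E'
from rel import *;from ik import *
# target horse flat, yaw, TCP height
x,y,z,yaw=[float(v) for v in sys.argv[1:5]]
GR=rx(np.radians(-3.3))@np.diag([1.,-1,-1])@ry(np.radians(-11)).T if 0 else rx(np.radians(-3.3))@ (np.diag([1.,-1,-1])@ry(np.radians(-11))).T
Rt=rz(np.radians(yaw))@GR.T
off=np.array([-.002,0.0005,-.004])  # horse mid in tool
P=np.array([x,y,0])-Rt@off; P[2]=z
T=rel(P,Rt);print("target tcp",P.round(4),"hz if G:", (T[:3,:3]@GR[:,2]).round(3),"world up in tool",T[2,:3].round(3))
w=R.from_matrix(Rt@T[:3,:3].T).as_rotvec(degrees=True);print("world rotvec",w.round(1))
print([q.round(2).tolist() for q in ik(P,Rt,n=4)])
E
python3 - <<'E'
import numpy as np
G=np.load("G.npy")
import sys;sys.argv=["x"]
E
python3 place.py .437 -.3027 .12 6
```

```text
time 32.2 j [ 0.31  0.02 -0.61  0.03 -0.59  1.49] tcp [ 0.4861 -0.0165  0.202 ] F [ 0.7  0.7 -1.1] gap 0.543
shift [-0.1404  0.2635  0.0358] turn [  2.5  -30.8    9.83]
target tcp [ 0.4381 -0.3018  0.12  ] hz if G: [-0.514 -0.078  0.854] world up in tool [ 0.344 -0.    -0.939]
world rotvec [-2.4 31.2 -8.4]
[[-0.29, 0.43, -0.25, 0.02, -1.09, 1.94]]
```

>>> jog_arm(steps=[0, 0, 0, 0.0057, 0, -0.0157, 40, 0, 0, 0, 0.0057, 0, -0.0157, 40, 0, 0, 0, 0.0057, 0, -0.0157, 40, 0, 0, 0, -0.0145, 0.0293, 0.0009, 40, 0, 0, 0, -0.0145, 0.0293, 0.0009, 40, 0, 0, 0, -0.0145, 0.0293, 0.0009, 40, 0, 0, 0, -0.0145, 0.0293, 0.0009, 40, 0, 0, 0, -0.0145, 0.0293, 0.0009, 40, 0, 0, 0, -0.0145, 0.0293, 0.0009, 40, 0, 0, 0, -0.0145, 0.0293, 0.0009, 40, 0, 0, 0, -0.0145, 0.0293, 0.0009, 40, 0, 0, 0, -0.0145, 0.0293, 0.0009, 40, 0.5, -6.16, 1.97, 0, 0, 0, 40, 0.5, -6.16, 1.97, 0, 0, 0, 40, 0.5, -6.16, 1.97, 0, 0, 0, 40, 0.5, -6.16, 1.97, 0, 0, 0, 40, 0.5, -6.16, 1.97, 0, 0, 0, 40, 0, 0, 0, 0, 0, 0, 40, 0, 0, 0, 0, 0, 0, 40])

```text
time: 34.1
tool_pos: [0.4381, -0.3018, 0.1975]
tcp_rot: [-0.024, 0.994, 0.05, -0.099]
contact_force: [-0.5, 0.2, 0.3]
finger_gap: 0.542
```

```bash
python3 place.py .437 -.3027 .04 6; python3 snap.py x wrist side;python3 - <<'E'
from ik import *
s,c=pickle.load(open("x_side.pkl","rb"))
crop(c,320,90,440,220,5,f"pics/x_s.png")
E
```

```text
time 34.1 j [-0.29  0.35 -0.15  0.02 -1.27  1.95] tcp [ 0.4381 -0.3018  0.1975] F [-0.5  0.2  0.3] gap 0.542
shift [0.0305 0.0092 0.1542] turn [-0.07  0.17  0.03]
target tcp [ 0.4381 -0.3018  0.04  ] hz if G: [ 0.003 -0.001  1.   ] world up in tool [-0.194 -0.058 -0.979]
world rotvec [-0.1 -0.2 -0. ]
[[-0.29, 0.53, -0.33, 0.02, -0.91, 1.94]]
34.15 [-0.287  0.351 -0.154  0.021 -1.267  1.949] [ 0.4377 -0.302   0.1982] R [[0.9758, 0.0932, -0.1976], [0.1026, -0.994, 0.0379], [-0.1929, -0.0573, -0.9795]] [-0.74  0.14 -0.29] 0.543
```

View pics/x_wrist.png

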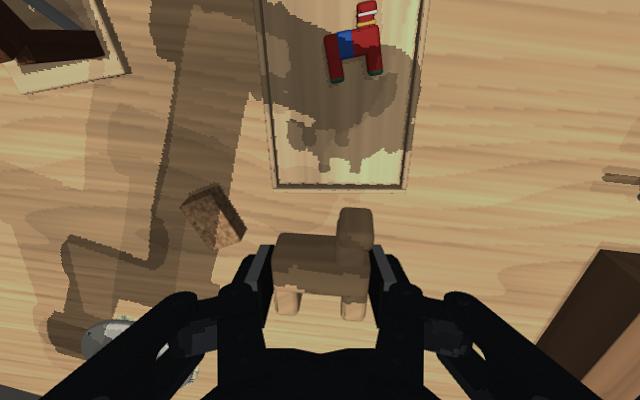

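View pics/x_s.png

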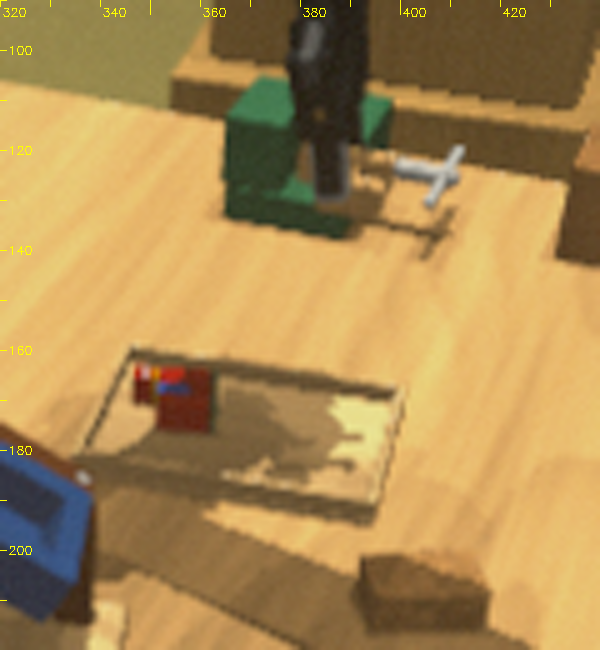

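```bash
python3 - <<'E'
from ik import *
s,c=pickle.load(open("x_wrist.pkl","rb"))
crop(c,255,0,435,200,4,f"pics/x_t.png")
for uv in((274,189.5),(406.5,189)): print("rim",onz(c,uv,.02,s).round(4))
for uv in((330,82),(380,75),(325,37),(380,27),(375,5)): print("red",onz(c,uv,.03,s).round(4))
E
```

```text
rim [ 0.3825 -0.2447  0.02  ]
rim [ 0.4012 -0.3903  0.02  ]
red [ 0.5033 -0.2949  0.03  ]
red [ 0.5137 -0.3385  0.03  ]
red [ 0.5388 -0.2867  0.03  ]
red [ 0.5506 -0.3316  0.03  ]
red [ 0.5656 -0.3247  0.03  ]
```

View pics/x_t.png

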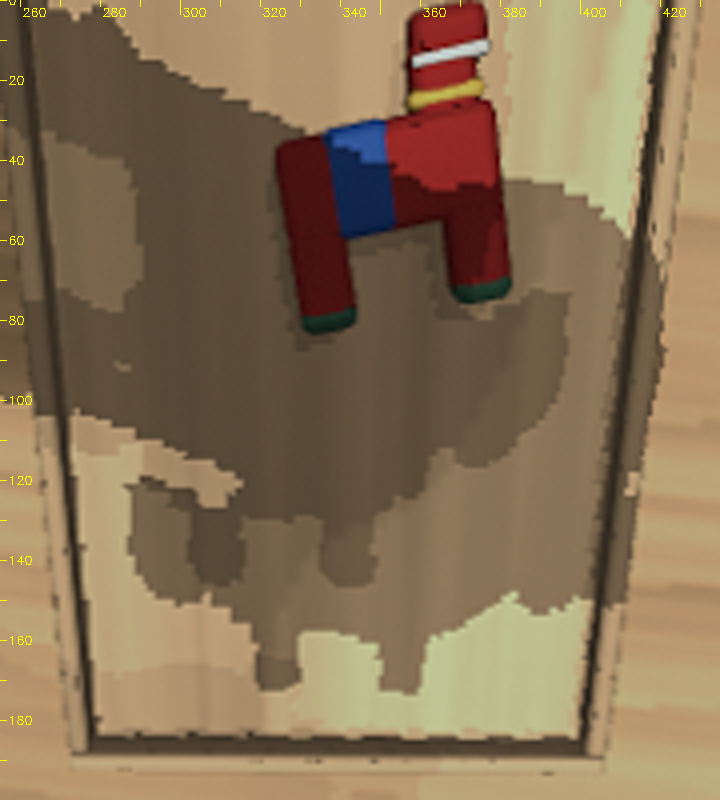

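```bash
python3 place.py .4426 -.306 .03 6.5
```

```text
time 34.2 j [-0.29  0.35 -0.15  0.02 -1.27  1.95] tcp [ 0.4375 -0.3021  0.1988] F [-1.1  0.2 -0.8] gap 0.538
shift [0.0382 0.0132 0.164 ] turn [-0.12  0.04 -0.52]
target tcp [ 0.4437 -0.3051  0.03  ] hz if G: [ 0.001 -0.     1.   ] world up in tool [-0.192 -0.057 -0.98 ]
world rotvec [-0.  -0.1  0.5]
[[-0.29, 0.55, -0.32, 0.03, -0.9, 1.95]]
```

>>> jog_arm(steps=[0, 0, -0.5, 0.0042, 0.0015, 0.0182, 40, 0, 0, 0, 0.0042, 0.0015, 0.0182, 40, 0, 0, 0, 0.0042, 0.0015, 0.0182, 40, 0, 0, 0, 0.0042, 0.0015, 0.0182, 40, 0, 0, 0, 0.0042, 0.0015, 0.0182, 40, 0, 0, 0, 0.0042, 0.0015, 0.0182, 40, 0, 0, 0, 0.0042, 0.0015, 0.0182, 40, 0, 0, 0, 0.0042, 0.0015, 0.0182, 40, 0, 0, 0, 0.0042, 0.0015, 0.0182, 40, 0, 0, 0, 0, 0, 0, 40, 0, 0, 0, 0, 0, 0, 40])

```text
time: 35.3
tool_pos: [0.4438, -0.3058, 0.0315]
tcp_rot: [-0.024, 0.994, 0.053, -0.097]
contact_force: [-0.2, -0.3, -0.2]
finger_gap: 0.546
```

```bash
python3 place.py .4426 -.306 .018 6.5; python3 snap.py y wrist side;python3 - <<'E'
from ik import *
s,c=pickle.load(open("y_side.pkl","rb"))
crop(c,330,140,420,210,8,f"pics/y_s.png")
E
```

```text
time 35.3 j [-0.29  0.55 -0.32  0.03 -0.9   1.95] tcp [ 0.4438 -0.3058  0.0315] F [-0.2 -0.3 -0.2] gap 0.546
shift [0.0025 0.0001 0.0132] turn [-0.05  0.01 -0.02]
target tcp [ 0.4437 -0.3051  0.018 ] hz if G: [ 0.    -0.001  1.   ] world up in tool [-0.191 -0.057 -0.98 ]
world rotvec [-0. -0.  0.]
[[-0.29, 0.57, -0.33, 0.03, -0.87, 1.95]]
35.35 [-0.29   0.55  -0.316  0.027 -0.904  1.949] [ 0.4444 -0.3059  0.032 ] R [[0.9756, 0.1018, -0.1948], [0.1108, -0.9932, 0.036], [-0.1898, -0.0567, -0.9802]] [-0.64 -0.55 -0.36] 0.545
```

View pics/y_wrist.png

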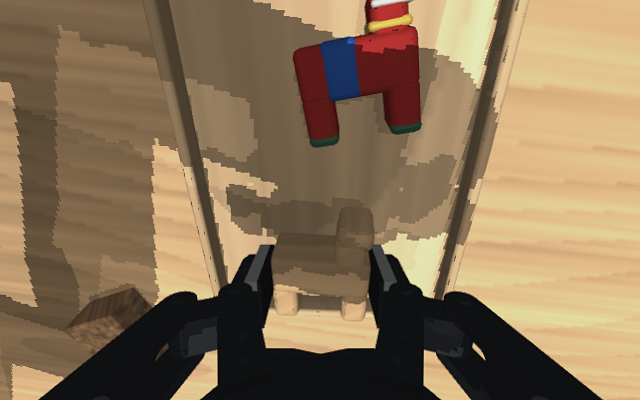

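View pics/y_s.png

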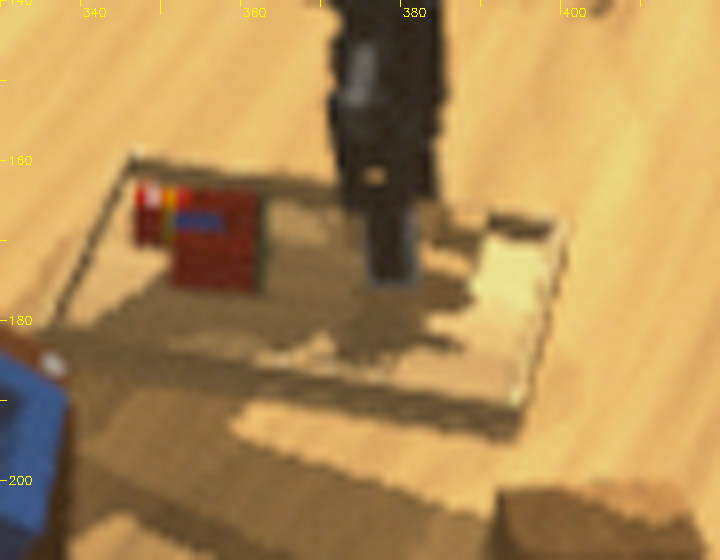

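```bash
python3 - <<'E'
from ik import *
s,c=pickle.load(open("y_wrist.pkl","rb"))
crop(c,200,200,440,360,3,f"pics/y_t.png")
for uv in((222,292),(438,292)): print("rimside",onz(c,uv,.02,s).round(4))
for v in(305,310,315): print(v,onz(c,(318,v),.02,s).round(4))
E
```

```text
rimside [ 0.3985 -0.2476  0.02  ]
rimside [ 0.4195 -0.3781  0.02  ]
305 [ 0.3971 -0.3085  0.02  ]
310 [ 0.3927 -0.3089  0.02  ]
315 [ 0.3881 -0.3094  0.02  ]
```

View pics/y_t.png

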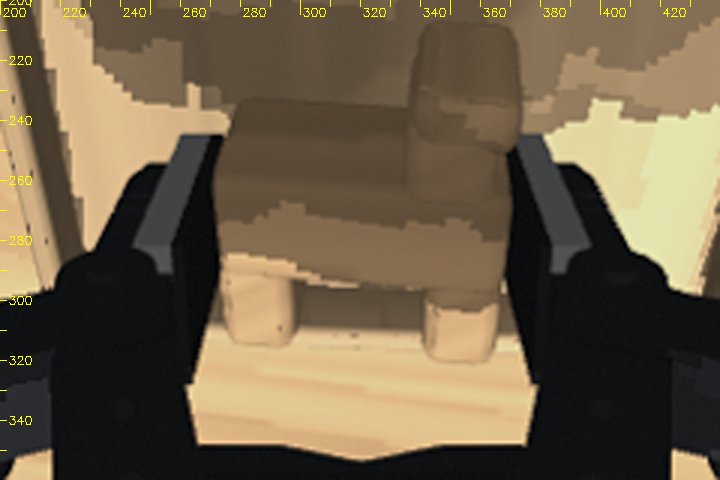

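>>> jog_arm(steps=[0, 0, 0, 0.0004, 0.0001, 0.002, 40, 0, 0, 0, 0.0004, 0.0001, 0.002, 40, 0, 0, 0, 0.0004, 0.0001, 0.002, 40, 0, 0, 0, 0.0004, 0.0001, 0.002, 40, 0, 0, 0, 0, 0, 0, 40])

```text
time: 35.9
tool_pos: [0.4439, -0.3052, 0.0222]
tcp_rot: [-0.024, 0.993, 0.054, -0.098]
contact_force: [0.8, 0.7, -0.5]
finger_gap: 0.541
```

>>> jog_arm(steps=[0, 0, 0, 0.0002, 0.0001, 0.001, 40, 0, 0, 0, 0.0002, 0.0001, 0.001, 40, 0, 0, 0, 0, 0, 0, 40])

```text
time: 36.2
tool_pos: [0.4441, -0.3053, 0.0204]
tcp_rot: [-0.024, 0.993, 0.054, -0.098]
contact_force: [0.3, 0.3, -0.3]
finger_gap: 0.546
```

>>> jog_arm(steps=[0, 0, 0, 0.0002, 0.0001, 0.001, 40, 0, 0, 0, 0.0002, 0.0001, 0.001, 40, 0, 0, 0, 0, 0, 0, 40])

```text
time: 36.5
tool_pos: [0.4441, -0.3054, 0.0184]
tcp_rot: [-0.024, 0.993, 0.053, -0.098]
contact_force: [-0.1, -0.1, 0.7]
finger_gap: 0.545
```

>>> jog_arm(steps=[0, 0, 0, 0.0002, 0.0001, 0.001, 40, 0, 0, 0, 0.0002, 0.0001, 0.001, 40, 0, 0, 0, 0, 0, 0, 40])

```text
time: 36.8
tool_pos: [0.444, -0.3055, 0.0163]
tcp_rot: [-0.024, 0.993, 0.053, -0.098]
contact_force: [-0.4, -0.1, -0.5]
finger_gap: 0.542
```

>>> jog_arm(steps=[0, 0, 0, 0.0002, 0.0001, 0.001, 40, 0, 0, 0, 0, 0, 0, 40])

```text
time: 37.0
tool_pos: [0.4441, -0.3056, 0.0153]
tcp_rot: [-0.024, 0.993, 0.053, -0.098]
contact_force: [0.7, -0.0, -0.9]
finger_gap: 0.546
```

>>> jog_arm(steps=[0, 0, 0, 0.0002, 0.0001, 0.001, 40, 0, 0, 0, 0, 0, 0, 40])

```text
time: 37.2
tool_pos: [0.4443, -0.3056, 0.0148]
tcp_rot: [-0.024, 0.993, 0.054, -0.098]
contact_force: [0.4, 0.3, 2.5]
finger_gap: 0.548
```

>>> jog_arm(steps=[0, 0, 0, 0.0002, 0.0001, 0.001, 40, 0, 0, 0, 0, 0, 0, 40])

```text
time: 37.4
tool_pos: [0.4445, -0.3056, 0.0144]
tcp_rot: [-0.024, 0.993, 0.054, -0.098]
contact_force: [-0.1, 2.4, 6.7]
finger_gap: 0.545
```

>>> jog_arm(steps=[0, 0, 0, 0.0002, 0.0001, 0.001, 40, 0, 0, 0, 0, 0, 0, 40])

```text
time: 37.6
tool_pos: [0.4446, -0.3056, 0.0141]
tcp_rot: [-0.024, 0.993, 0.054, -0.098]
contact_force: [0.4, 4.0, 10.8]
finger_gap: 0.545
```

Contact is at about 15 mm TCP height. I'll ease off the press and open slightly.

>>> jog_arm(steps=[0, 0, 0, -0.0003, -0.0001, -0.0018, 40, 0, 0, 0, 0, 0, 0, 58, 0, 0, 0, 0, 0, 0, 62, 0, 0, 0, 0, 0, 0, 66, 0, 0, 0, 0, 0, 0, 70, 0, 0, 0, 0, 0, 0, 70])

```text
time: 38.2
tool_pos: [0.4441, -0.3057, 0.014]
tcp_rot: [-0.024, 0.993, 0.053, -0.098]
contact_force: [0.2, -0.6, 0.4]
finger_gap: 0.701
```

```bash
python3 snap.py z wrist;python3 - <<'E'
from ik import *
s,c=pickle.load(open("z_wrist.pkl","rb"))
crop(c,200,170,440,350,3,f"pics/z_t.png")
E
```

```text
38.2 [-0.29   0.576 -0.327  0.027 -0.868  1.948] [ 0.4441 -0.3057  0.014 ] R [[0.9751, 0.1016, -0.1971], [0.1109, -0.9931, 0.0369], [-0.192, -0.0579, -0.9797]] [ 0.2  -0.61  0.43] 0.701
```

View pics/z_t.png

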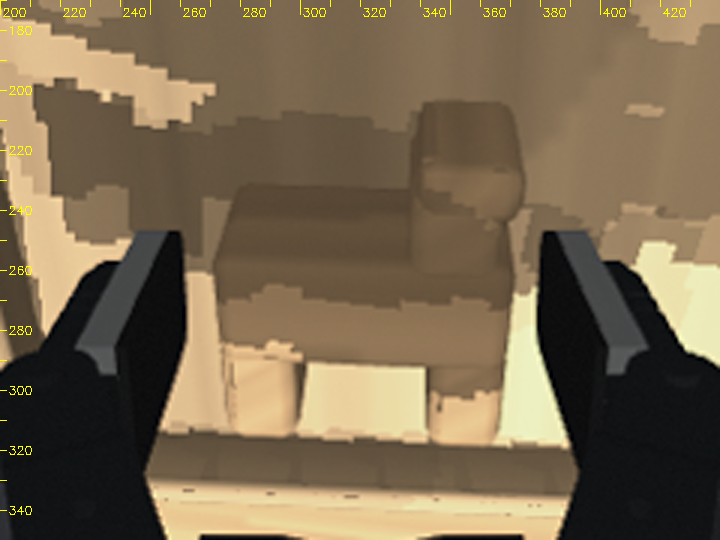

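The horse is free between the open fingers. Retreating.

>>> jog_arm(steps=[0, 0, 0, 0, 0, -0.01, 70, 0, 0, 0, 0, 0, -0.02, 70, 0, 0, 0, 0, 0, -0.03, 70, 0, 0, 0, 0, 0, -0.04, 70, 0, 0, 0, 0, 0, -0.04, 70, 0, 0, 0, 0, 0, -0.04, 70, 0, 0, 0, -0.04, 0, 0, 70, 0, 0, 0, -0.04, 0, 0, 70, 0, 0, 0, 0, 0, 0, 70])

```text
time: 39.15
tool_pos: [0.3984, -0.3213, 0.2083]
tcp_rot: [-0.024, 0.994, 0.052, -0.097]
contact_force: [-0.1, -0.6, 0.2]
finger_gap: 0.695
```

```bash
python3 snap.py A wrist side top;python3 - <<'E'
from ik import *
s,c=pickle.load(open("A_wrist.pkl","rb"))
crop(c,200,30,440,230,3,f"pics/A_t.png")
s,c=pickle.load(open("A_side.pkl","rb"))
crop(c,330,140,420,210,8,f"pics/A_s.png")
E
```

```text
39.25 [-0.341  0.31  -0.195  0.033 -1.262  2.005] [ 0.4014 -0.3215  0.2072] R [[0.9757, 0.1011, -0.1945], [0.1101, -0.9933, 0.036], [-0.1896, -0.0566, -0.9802]] [-0.19 -0.54 -0.28] 0.701
```

View pics/A_wrist.png

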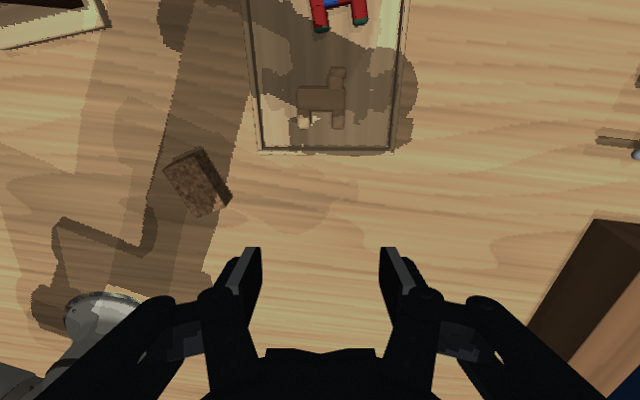

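View pics/A_s.png

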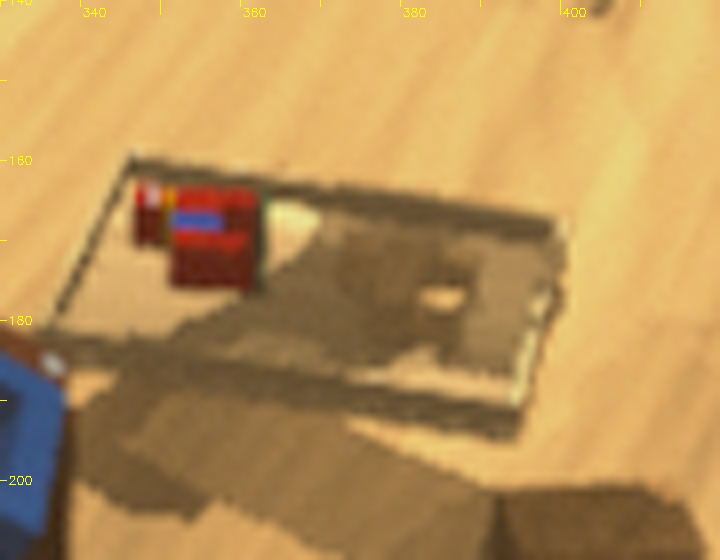

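View pics/A_top.png

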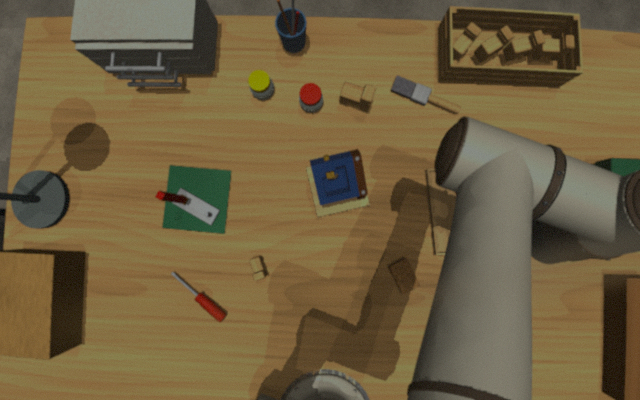

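View pics/A_side.png

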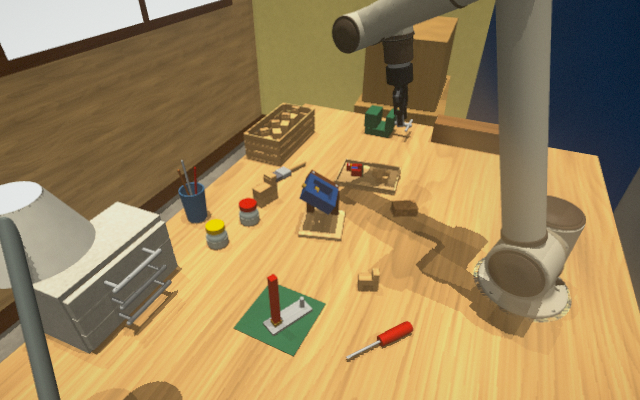

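The horse lies in the near half of the tray, at about (320,98) in the wrist view, clear of the walls and the red horse. The poker stands on its mat and the bystanders look undisturbed. Handing in.

```bash
python3 -c "
from cell import env,job
s=env.state();print(s['time'],s['joint_vel'].round(3));print(job.close_job())"
```

```text
39.3 [ 0.009  0.028  0.008 -0.001  0.001 -0.   ]
the job is handed in; nothing more can be done
None
```

The job is done and handed in at 39.3 s. I poked the horse up about 18–19 mm with the push-out tool, stood the tool back upright on its mat, then lifted the horse out and laid it in the empty half of the tray beside the red one.

**Last checks:** In the last pictures the jig recess is empty, the tool is upright on its mat, and the horse lies clear of the tray walls and the red horse. The red horse and the other things show no visible movement, and nothing was dropped.

**What went differently:**
- **Regrip:** My first, straight grip on the tool ran joint 5 onto its limit near the jig. I set the tool back on its mat and gripped it again tilted by 20° before poking.
- **Cocked horse:** The horse came up tilted about 3–4°, chest side higher, and I allowed for that when setting it down.
- **Disagreeing measurements:** One estimate of how deep the horse sat in the grip differed by about 6 mm from the geometry, so I lowered it until I felt contact. That pressed on the tray with up to about 11 N. Two tray measurements also differed by 4–9 mm, so I aimed between them.
- **Flatness:** I judged it by eye only. The arm hid the tray in the top view, and the horse lay in shadow in the others.

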